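# Nest three empty bins on the counter hook

### The job

Put the three empty parts bins away on the counter hook, hung by the windows in their backs with their open fronts towards the prong's tip: the large red one first, then the middle yellow one nested inside it, then the small blue one inside that. Press each one gently back, flush, until the sprung stop behind gives a few millimetres, before you fetch the next; never drive the stop to its end or force a bin on the hook or on another bin (keep under 35 N). Leave all three hanging upright, at rest and nested back to back, and do not disturb the carton, the bolt or the jar.

Things in the scene. Friction and masses are not known exactly. Their poses are not given: they have to be found in the camera images.
- hook: Fixed hook: dark base 120 x 110 x 12 mm, yellow column, steel prong. Origin: on the counter under the prong's root and axis. The prong is a level bar 10 mm thick, axis 135 mm above the counter, from the column (x -5) along the hook's -x to x -105 mm; there its end turns up, to 148 mm above the counter, foremost point x -116. A hung bin's window top rests 140 mm above the counter.
- prong_tip (a point): On the prong's axis at its front end, where it begins to turn up (hook x -105, height 135 mm). Axes as the hook's. Hung on the prong, the bins nest with side gaps of about 4 mm, 6 mm from back to back.
- stop (a joint): Sprung orange stop plate across the prong, 60 mm wide, 10 mm above to 52 below its axis. Value: how far pushed back, m; 0 at rest, bottoms at 0.010. Gives from 3 N, then 1.5 N per mm, damped 150 N per m/s. Its clamp is elsewhere on the prong each time: the plate's face rests 40 to 65 mm behind prong_tip and is not reported, so feel for it.
- large: Large open-fronted bin, red, 100 mm wide, 40 deep, about 160 g. Origin: bottom of the back's flat rear face, mid width; z up, y along the width, front faces -x. Back 6 mm thick (x -6 to 0), 98 mm high; above it a grip tab, 6 mm thick, 24 mm wide along y, z 98 to 128 mm, to pinch across its width. Side walls 4 mm thick, 50 mm high, to x -40; floor 4 mm; front lip 10 mm high. Stands on the counter.
- large_eye (a point): Middle of the top edge of the large bin's window (x -3, z 90 mm in the bin's frame): the edge it hangs by. The window is 18 mm wide, goes through the back and reaches 26 mm down from this edge. Axes as the bin's.
- middle: Middle open-fronted bin, yellow, 84 mm wide, 40 deep, about 130 g. Origin: bottom of the back's flat rear face, mid width; z up, y along the width, front faces -x. Back 6 mm thick (x -6 to 0), 84 mm high; above it a grip tab, 6 mm thick, 34 mm wide along y, z 84 to 114 mm, to pinch across its width. Side walls 4 mm thick, 42 mm high, to x -40; floor 4 mm; front lip 10 mm high. Stands on the counter.
- middle_eye (a point): Middle of the top edge of the middle bin's window (x -3, z 76 mm in the bin's frame): the edge it hangs by. The window is 18 mm wide, goes through the back and reaches 26 mm down from this edge. Axes as the bin's.
- small: Small open-fronted bin, blue, 68 mm wide, 40 deep, about 100 g. Origin: bottom of the back's flat rear face, mid width; z up, y along the width, front faces -x. Back 6 mm thick (x -6 to 0), 70 mm high; above it a grip tab, 6 mm thick, 44 mm wide along y, z 70 to 100 mm, to pinch across its width. Side walls 4 mm thick, 32 mm high, to x -40; floor 4 mm; front lip 10 mm high. Stands on the counter.
- small_eye (a point): Middle of the top edge of the small bin's window (x -3, z 62 mm in the bin's frame): the edge it hangs by. The window is 18 mm wide, goes through the back and reaches 26 mm down from this edge. Axes as the bin's.
- carton: Bystander: closed cardboard carton 90 x 120 x 60 mm, origin under its centre.
- bolt: Bystander: brass-coloured bolt standing on its head, head 36 mm across, 73 mm tall, origin under its centre.
- jar: Bystander: jar 64 mm across, 90 mm tall, origin under its centre.

How it is judged:
On the way, in this order (a step that is already met when the one before it is completed fails the run):
1. the large bin is on the prong and pressed back so the stop gives at least 1.5 mm (x of large_eye in the frame of hook between -0.105 and -0.03 m and y of large_eye in the frame of hook between -0.008 and 0.008 m and z of large_eye in the frame of hook between 0.136 and 0.162 m and value of joint stop above 0.0015 m), for 0.2 s.
2. the middle bin is on the prong, nested flush in the large one, and pressed back so the stop gives at least 1.5 mm (all of step 1 and x of middle_eye in the frame of hook between -0.105 and -0.03 m and y of middle_eye in the frame of hook between -0.008 and 0.008 m and z of middle_eye in the frame of hook between 0.136 and 0.162 m and x of middle_eye in the frame of large_eye between -0.0095 and -0.003 m and x of middle in the frame of large between -0.0105 and -0.001 m), for 0.2 s.
3. the small bin is on the prong, nested flush in the middle one, and pressed back so the stop gives at least 1.5 mm (all of step 2 and x of small_eye in the frame of hook between -0.105 and -0.03 m and y of small_eye in the frame of hook between -0.008 and 0.008 m and z of small_eye in the frame of hook between 0.136 and 0.162 m and x of small_eye in the frame of middle_eye between -0.0095 and -0.003 m and x of small in the frame of middle between -0.0105 and -0.001 m), for 0.2 s.
At the end, for the whole second after the job is handed in: All three bins hang at rest on the prong: window tops 136 to 144 mm above the counter, within 8 mm of the prong's line, upright within 0.15 rad; middle nested in large and small in middle, each back within about 4 mm of the back behind it (x of large_eye in the frame of hook between -0.105 and -0.03 m and y of large_eye in the frame of hook between -0.008 and 0.008 m and z of large_eye in the frame of hook between 0.136 and 0.144 m and angle between each of large, middle, small's own z axis and vertical below 0.15 rad and linear speed of each of large, middle, small below 0.02 m/s and x of middle_eye in the frame of hook between -0.105 and -0.03 m and y of middle_eye in the frame of hook between -0.008 and 0.008 m and z of middle_eye in the frame of hook between 0.136 and 0.144 m and x of small_eye in the frame of hook between -0.105 and -0.03 m and y of small_eye in the frame of hook between -0.008 and 0.008 m and z of small_eye in the frame of hook between 0.136 and 0.144 m and x of middle_eye in the frame of large_eye between -0.0095 and -0.003 m and x of middle in the frame of large between -0.0105 and -0.001 m and x of small_eye in the frame of middle_eye between -0.0095 and -0.003 m and x of small in the frame of middle between -0.0105 and -0.001 m); the robot touches nothing.
It fails at once if the stop is driven in more than 8.5 mm (value of joint stop above 0.0085 m).
It fails at once if a bin is forced against the hook or another bin with more than 35 N (contact force between any of large, middle, small and hook above 35 N or contact force between large and middle above 35 N or contact force between any of middle, large and small above 35 N).
It fails at once if the carton is pushed more than 20 mm or tipped (distance of carton from where it was at the start of the episode above 0.02 m or angle between carton's own z axis and vertical above 0.3 rad).
It fails at once if the bolt is pushed more than 20 mm or tipped (distance of bolt from where it was at the start of the episode above 0.02 m or angle between bolt's own z axis and vertical above 0.3 rad).
It fails at once if the jar is pushed more than 20 mm or tipped (distance of jar from where it was at the start of the episode above 0.02 m or angle between jar's own z axis and vertical above 0.3 rad).
It also fails if it takes over 72 s, if anything falls off the work surface, if the arm or the gripper's body presses on something with over 40 N, if the wrist force passes 120 N, or if a joint passes its speed limit or range.

### The arm

A 6-joint arm with a two-finger parallel gripper is mounted at the origin on the work surface. World frame = base frame: x ahead of the robot, y to its left, z up, the work surface at z = 0. Lengths are in m, angles in rad, forces in N, time in s.
With the tool pointing down it reaches from about 0.325 to 0.875 m from the base axis. Payload 4.4 kg.
Tool frame: the origin (TCP) lies at the very end of the fingers, on their centre line; the grasp point (between the pads) lies 19 mm behind it; z points along the fingers, y is the direction in which the jaws open and shut (so a half turn about z gives the same grasp; the last joint's range is limited). The gripper opens to 85 mm and grips with 20 to 120 N. Pads are 22 mm wide; open, the fingers measure 114 mm over their backs; the gripper's body (76 mm by 85 mm) begins 54 mm behind the grasp point. The pads swing forward as they close: fully open they stand 13 mm farther back than shut.
Start: joints at [-1.456, 0.207, 1.542, -0, 1.393, -0.15], TCP at [0.15, -0.555, 0.231] pointing down, gripper open.
Joint ranges: [-2.73, 2.73], [-0.86, 2.22], [0.23, 2.46], [-1.11, 4.25], [0.08, 2.63], [-2.82, 2.82]. Speed limits (rad/s): [2.79, 2.79, 3.14, 3.14, 3.14, 3.14].

### API

Orientations are given as a unit quaternion [w, x, y, z].
In Python, from station import env gives the robot as it stands.
- The arm moves only by the tool apply_moves, never from a script. Its arguments are lists of equal length, an entry for each row: "claw": the finger opening in mm, from 0 to 85.4; "xyz": the shift along the tool's x, y, z in units of 25 mm (1.0 is 25 mm), a list of three; "delta_rot": the turn, a rotation vector about the tool's x, y, z in units of 6 degrees (1.0 is 6 degrees), a list of three. In form: {"claw": [claw, ...], "xyz": [[dx, dy, dz], ...], "delta_rot": [[ax, ay, az], ...]}. A call has 1 to 5 rows; each row is the pose to reach, as a shift and turn from the pose commanded when the call began, along the tool's axes at that moment; what a row does not reach only later rows make up. A row lasts 1/10 s, in which the tool goes at most 50 mm and 8.59 degrees, less where a joint would pass 70% of its speed; a pose out of reach is approached as far as the arm can. A call with a gripper value outside its range is refused whole. The fingers move at their own pace and stop on an object; "force" is the grip in N (left out, the last holds). Time passes only in rows, so rows that repeat a pose let the fingers close. It gives the time, the measured TCP pose, the force and the opening at its end, in the units of the state.
- env.get_obs(): the state, without advancing time (a new reading comes with each control period).
- env.read_camera(name): name is "scene" or "top" or "wrist"; returns the picture (480x640x3 uint8, red, green, blue); there is no depth.
- env.camera_info(name): a dict with "fx", "fy", "cx", "cy" (pixels), "cam_to_world" (4x4, takes a point from camera to world coordinates). Camera axes: x right, y down, z forward; pixel columns grow to the right and rows downward; lengths in m; the calibration is good to about 2 mm. A picture is of the moment at which its call begins: read the wrist's pose just before it. camera_info takes no time and is no camera call; for the wrist camera it gives the pose at the moment of the call.
- env.hand_in(): hands the job in, once; it reports no verdict.
Trained networks look in the newest picture that a camera, given by its name, has taken for a name from the list of things; names that differ only in an ending like _2 or _b are one class to them, and where a whole thing is asked for, a point or a joint stands for the part that bears it (a point fixed in the world has none). Each returns a list of dicts, best first, with "score" (0 to 1); they miss things now and then, are a little off and sometimes report something else, mostly with a low value. They report only what shows in the picture. A call takes as long as a camera call.
- env.look_for(camera, query): "box" ([left, top, width, height] in pixels, round what is visible of it).
The state is a dict: "time": time; "qpos": joint angles; "dq": joint speeds; "joint_efforts": joint torques, N m; "tool_pos": TCP position; "tcp_rot": TCP orientation; "wrist_force": force on the tool from outside, world axes, zero at the start; "ft_torque": the same for the moment, N m; "width": finger opening in m.
Only numpy, scipy, OpenCV 4.12 (cv2) and the standard library are available. Lean on these libraries where they do the work, as an engineer would, in place of code of your own. Each camera call takes 0.05 s, during which the arm holds its last target. There are 200 camera calls.

## Working session

There is one attempt and no reset: what is moved stays moved. The work goes in short steps, Python scripts to look and compute and a tool call to move; the robot and the scene stay as the last step left them, time stands still between calls to the robot, and variables do not carry over. Pictures are saved under pics/ and viewed, about 8 in all and at most 12, crops included, and the job is handed in when it is done.

Besides the shell and the picture viewer there is one more tool, called after "Emit:" by a JSON object that holds its "name" and its "arguments". apply_moves: Moves the arm, as the interface text tells. Its arguments: {"type":"object","properties":{"claw":{"type":"array","items":{"type":"number"}},"xyz":{"type":"array","items":{"type":"array","items":{"type":"number"}}},"delta_rot":{"type":"array","items":{"type":"array","items":{"type":"number"}}},"force":{"type":"number"}},"required":["claw","xyz","delta_rot"]}

```bash
mkdir -p pics; ls; python3 - <<'E'
from station import env
import cv2,numpy as np
o=env.get_obs();print({k:np.round(v,3).tolist() for k,v in o.items()})
ims=[]
for c in("scene","top"):
    im=env.read_camera(c);cv2.imwrite(f"pics/{c}0.png",im[...,::-1]);ims.append(im)
    i=env.camera_info(c);print(c,i["fx"],i["fy"],i["cx"],i["cy"],np.round(i["cam_to_world"],4).tolist())
    for q in["hook","large","middle","small","carton","bolt","jar","stop"]:
        r=env.look_for(c,q);print(q,[(np.round(d["box"]).tolist(),round(d["score"],2)) for d in r[:2]])
E
```

```text
pics
{'time': 0.0, 'qpos': [-1.457, 0.207, 1.543, 0.0, 1.394, -0.15], 'dq': [0.0, 0.0, 0.0, -0.0, 0.001, -0.001], 'joint_efforts': [-0.001, -38.304, -29.16, -0.0, 0.01, -0.0], 'tool_pos': [0.15, -0.554, 0.23], 'tcp_rot': [-0.001, 0.991, 0.132, 0.0], 'wrist_force': [-0.023, -0.129, -0.583], 'ft_torque': [0.018, 0.035, 0.022], 'width': 0.085}
scene 506.03660206820945 506.03660206820945 324.70999123144475 238.29220516112667 [[-0.6774, 0.5838, -0.4475, 1.031], [0.7356, 0.5388, -0.4107, 0.4504], [0.0013, -0.6074, -0.7944, 0.8341], [0.0, 0.0, 0.0, 1.0]]
hook [([319.0, 257.0, 112.0, 117.0], 0.8)]
large [([299.0, 173.0, 48.0, 55.0], 0.59)]
middle [([228.0, 112.0, 45.0, 46.0], 0.63)]
small [([263.0, 147.0, 29.0, 47.0], 0.73)]
carton [([193.0, 211.0, 82.0, 67.0], 0.71)]
bolt [([175.0, 189.0, 21.0, 33.0], 0.89), ([226.0, 112.0, 44.0, 46.0], 0.26)]
jar []
stop [([388.0, 260.0, 24.0, 45.0], 0.55)]
top 565.372081076979 565.372081076979 321.6482985008047 249.7233968026613 [[0.01, -0.9872, 0.159, 0.4311], [-0.9999, -0.0084, 0.0109, 0.0459], [-0.0095, -0.1591, -0.9872, 1.184], [0.0, 0.0, 0.0, 1.0]]
hook [([214.0, 193.0, 66.0, 84.0], 0.82)]
large [([338.0, 289.0, 52.0, 27.0], 0.59)]
middle [([477.0, 307.0, 53.0, 28.0], 0.76)]
small [([414.0, 292.0, 43.0, 25.0], 0.78)]
carton [([356.0, 176.0, 70.0, 64.0], 0.91)]
bolt [([456.0, 201.0, 22.0, 14.0], 0.64)]
jar [([140.0, 271.0, 41.0, 32.0], 0.6)]
stop [([214.0, 239.0, 32.0, 17.0], 0.54)]
```

View pics/scene0.png

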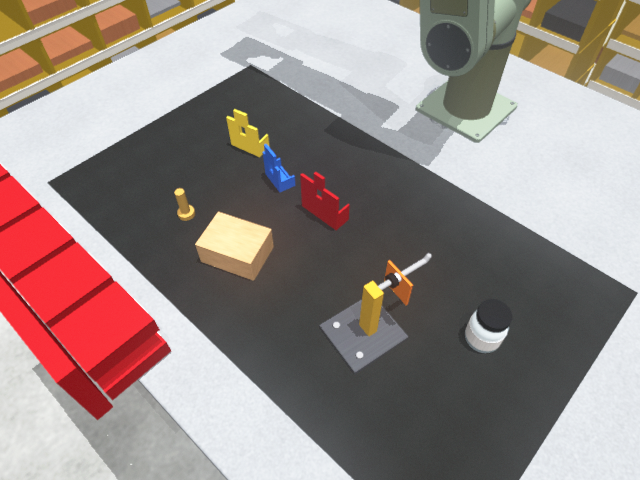

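View pics/top0.png

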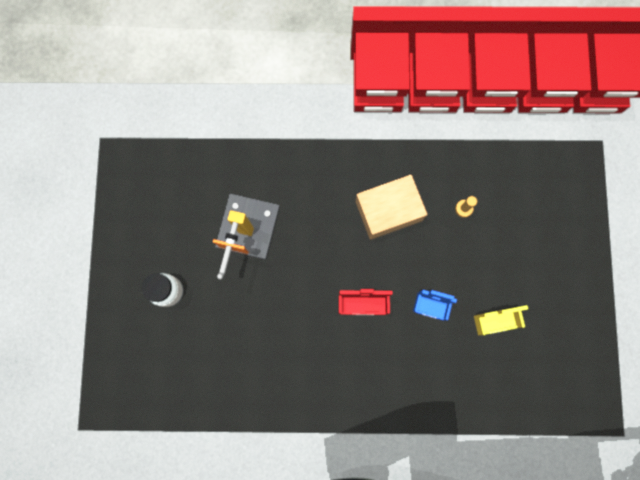

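The scene view shows the yellow, blue and red bins in a row, around (247,133), (278,170) and (325,200). The hook is at (370,310) with the jar to its right, and the carton and bolt are to the left. In the top view the bins' fronts face the robot (image down), and the prong points from (232,238) to (220,276). Next I'll fit the bin models to colour masks and get a rough hook position.

```bash
cat > h.py <<'E'
from station import env
import cv2,numpy as np
from scipy.spatial.transform import Rotation as R
from scipy.optimize import minimize
DIM={"large":(.1,.098,.024,.05,.09),"middle":(.084,.084,.034,.042,.076),"small":(.068,.07,.044,.032,.062)}
def boxes(n):
    w,h,t,s,e=DIM[n];w/=2;t/=2
    return [(-.006,0,-w,-.009,0,h),(-.006,0,.009,w,0,h),(-.006,0,-.009,.009,0,e-.026),(-.006,0,-.009,.009,e,h),(-.006,0,-t,t,h,h+.03),
     (-.04,0,-w,-w+.004,0,s),(-.04,0,w-.004,w,0,s),(-.04,0,-w,w,0,.004),(-.04,-.036,-w,w,0,.01)]
def corners(b): return np.array([[x,y,z] for x in b[:2] for y in b[2:4] for z in b[4:]])
def proj(i,P):
    T=np.linalg.inv(i["cam_to_world"]);c=P@T[:3,:3].T+T[:3,3]
    return np.c_[i["fx"]*c[:,0]/c[:,2]+i["cx"],i["fy"]*c[:,1]/c[:,2]+i["cy"]]
def ray(i,u,v,z):
    M=i["cam_to_world"];d=M[:3,:3]@[(u-i["cx"])/i["fx"],(v-i["cy"])/i["fy"],1];o=M[:3,3]
    return o+d*(z-o[2])/d[2]
def tf(p,P):
    c,s=np.cos(p[2]),np.sin(p[2]);return np.c_[P[:,0]*c-P[:,1]*s+p[0],P[:,0]*s+P[:,1]*c+p[1],P[:,2]]
def render(i,bs,p,shape,k=4):
    m=np.zeros((shape[0],shape[1]),np.uint8)
    for b in bs:
        q=proj(i,tf(p,corners(b)));hl=cv2.convexHull((q*16).round().astype(np.int32))
        cv2.fillConvexPoly(m,hl,255,cv2.LINE_AA,4)
    return m/255.
def mask(im,n):
    h=cv2.cvtColor(im,cv2.COLOR_RGB2HSV).astype(int);H,S,V=h[...,0],h[...,1],h[...,2]
    ok=(S>110)&(V>50)
    return (ok&{"large":(H<10)|(H>170),"middle":(H>22)&(H<36),"small":(H>100)&(H<130)}[n]).astype(float)
def fit(n,views,p0):
    """views: list of (info,img,box) ; fit x,y,yaw"""
    ms=[]
    for i,im,b in views:
        m=mask(im,n);k=np.zeros_like(m);x,y,w,h=[int(v) for v in b];k[max(0,y-12):y+h+12,max(0,x-12):x+w+12]=1;ms.append(cv2.GaussianBlur(m*k,(0,0),.7))
    bs=boxes(n)
    def cost(p): return sum(np.abs(cv2.GaussianBlur(render(i,bs,p,m.shape),(0,0),.7)-m).sum()/m.sum() for (i,_,_),m in zip(views,ms))
    best=None
    for dy in(-.25,0,.25):
        s=np.array([[0,0,0],[.02,0,0],[0,.02,0],[0,0,.2]])+np.array(p0)+[0,0,dy]
        r=minimize(cost,s[0],method="Nelder-Mead",options=dict(initial_simplex=s,xatol=1e-4,fatol=1e-4))
        if best is None or r.fun<best.fun: best=r
    return best.x,best.fun
def go(pos,yaw,o=None):
    """units for tool straight down, tool x axis turned yaw from world x"""
    o=o or env.get_obs();q=R.from_quat(o["tcp_rot"],scalar_first=True)
    t=R.from_euler("z",yaw)*R.from_euler("x",np.pi)
    d=q.inv().apply(np.array(pos)-o["tool_pos"])/.025;r=(q.inv()*t).as_rotvec()/np.radians(6)
    print("xyz",d.round(3).tolist(),"rot",r.round(3).tolist())
E
python3 - <<'E'
from h import *
V={}
for c in("scene","top"):
    V[c]=(env.camera_info(c),env.read_camera(c))
B={"large":([299,173,48,55],[338,289,52,27]),"middle":([228,112,45,46],[477,307,53,28]),"small":([263,147,29,47],[414,292,43,25])}
for n,(a,b) in B.items():
    p0=ray(V["top"][0],b[0]+b[2]/2,b[1]+4,.05);p0[2]=0
    vs=[(*V["scene"],a),(*V["top"],b)]
    for s in(vs,vs[:1],vs[1:]):
        p,f=fit(n,s,p0);print(n,p.round(4),round(f,3))
i=V["top"][0]
for u,v,z in((220,277,.14),(233,238,.135),(236,217,.16),(248,225,.01),(160,288,.09),(390,205,.06),(465,205,.07)):print((u,v),ray(i,u,v,z).round(3))
w=env.camera_info("wrist");o=env.get_obs()
q=R.from_quat(o["tcp_rot"],scalar_first=True);M=w["cam_to_world"]
print("wrist f",w["fx"],w["cx"],w["cy"],"cam in tool",q.inv().apply(M[:3,3]-o["tool_pos"]).round(4),(q.inv().as_matrix()@M[:3,:3]).round(3).tolist())
E
```

```text
large [ 0.5285 -0.0286 -0.0069] 0.106
large [ 0.5292 -0.0295 -0.0257] 0.052
large [ 0.5279 -0.0276  0.0087] 0.025
middle [ 0.4955 -0.3004  0.1823] 0.164
middle [ 0.4958 -0.301   0.1633] 0.103
middle [ 0.4947 -0.2996  0.2034] 0.044
small [ 0.5242 -0.176  -0.2825] 0.15
small [ 0.5245 -0.1779 -0.322 ] 0.101
small [ 0.5242 -0.1757 -0.2732] 0.037
(220, 277) [0.546 0.246 0.14 ]
(233, 238) [0.621 0.225 0.135]
(236, 217) [0.656 0.217 0.16 ]
(248, 225) [0.672 0.216 0.01 ]
(160, 288) [0.529 0.371 0.09 ]
(390, 205) [ 0.706 -0.08   0.06 ]
(465, 205) [ 0.704 -0.23   0.07 ]
wrist f 381.57167880739684 321.5798943848148 246.08098356737275 cam in tool [ 0.0688 -0.0004 -0.1425] [[0.0, -0.962, -0.271], [1.0, -0.0, 0.001], [-0.001, -0.271, 0.962]]
```

```bash
python3 - <<'E'
from h import *
go([.45,-.15,.27],0)
go([.59,.233,.27],-.26)
E
```

```text
xyz [15.802, -12.498, -1.548] rot [0.0, -0.0, 2.529]
xyz [25.218, -25.818, -1.548] rot [0.0, -0.0, 5.012]
```

Emit:
{"name": "apply_moves", "arguments": {"claw": [85,85,85,85,85], "xyz": [[1.26,-1.29,-0.31],[2.52,-2.58,-0.62],[3.78,-3.87,-0.93],[5.04,-5.16,-1.24],[6.3,-6.45,-1.55]], "delta_rot": [[0,0,0],[0,0,0],[0,0,0],[0,0,0],[0,0,0]]}}

```text
time: 1.5
tool_pos: [0.2608, -0.3565, 0.2704]
tcp_rot: [0.0, 0.991, 0.132, 0.0]
wrist_force: [0.6, 0.2, 0.6]
width: 0.0849
```

Emit:
{"name": "apply_moves", "arguments": {"claw": [85,85,85,85,85], "xyz": [[1.26,-1.29,0],[2.52,-2.58,0],[3.78,-3.87,0],[5.04,-5.16,0],[6.3,-6.45,0]], "delta_rot": [[0,0,0],[0,0,0],[0,0,0],[0,0,0],[0,0,0]]}}

```text
time: 2.0
tool_pos: [0.3707, -0.1596, 0.2704]
tcp_rot: [0.0, 0.991, 0.132, 0.001]
wrist_force: [0.8, -0.6, 0.0]
width: 0.0849
```

Emit:
{"name": "apply_moves", "arguments": {"claw": [85,85,85,85,85], "xyz": [[1.26,-1.29,0],[2.52,-2.58,0],[3.78,-3.87,0],[5.04,-5.16,0],[6.3,-6.45,0]], "delta_rot": [[0,0,0],[0,0,0],[0,0,0],[0,0,0],[0,0,0]]}}

```text
time: 2.5
tool_pos: [0.4806, 0.0375, 0.2704]
tcp_rot: [0.0, 0.991, 0.132, 0.0]
wrist_force: [1.0, -0.5, 0.4]
width: 0.0848
```

Emit:
{"name": "apply_moves", "arguments": {"claw": [85,85,85,85,85], "xyz": [[1.26,-1.29,0],[2.52,-2.58,0],[3.78,-3.87,0],[5.04,-5.16,0],[6.3,-6.45,0]], "delta_rot": [[0,0,1],[0,0,2],[0,0,3],[0,0,4],[0,0,5]]}}

```text
time: 3.0
tool_pos: [0.5904, 0.2343, 0.27]
tcp_rot: [0.0, 0.991, -0.131, 0.0]
wrist_force: [0.9, -0.4, 0.1]
width: 0.0851
```

Emit:
{"name": "apply_moves", "arguments": {"claw": [85,85], "xyz": [[0,0,0],[0,0,0]], "delta_rot": [[0,0,0],[0,0,0]]}}

```text
time: 3.2
tool_pos: [0.5895, 0.2331, 0.2691]
tcp_rot: [0.001, 0.992, -0.128, -0.001]
wrist_force: [0.1, 0.5, -0.0]
width: 0.0849
```

```bash
python3 - <<'E'
from h import *
import json
i=env.camera_info("wrist");im=env.read_camera("wrist");cv2.imwrite("pics/w1.png",im[...,::-1])
i["cam_to_world"]=np.array(i["cam_to_world"]).tolist();json.dump(i,open("w1.json","w"))
o=env.get_obs();print(o["time"],o["tool_pos"],o["tcp_rot"],np.round(i["cam_to_world"],4).tolist())
E
```

```text
3.25 [0.58933975 0.23220479 0.26953758] [ 4.73088742e-04  9.91711033e-01 -1.28486368e-01 -5.06800507e-04] [[-0.2533, -0.9307, -0.2638, 0.6562], [-0.9674, 0.2441, 0.0675, 0.2161], [0.0015, 0.2723, -0.9622, 0.4115], [0.0, 0.0, 0.0, 1.0]]
```

View pics/w1.png

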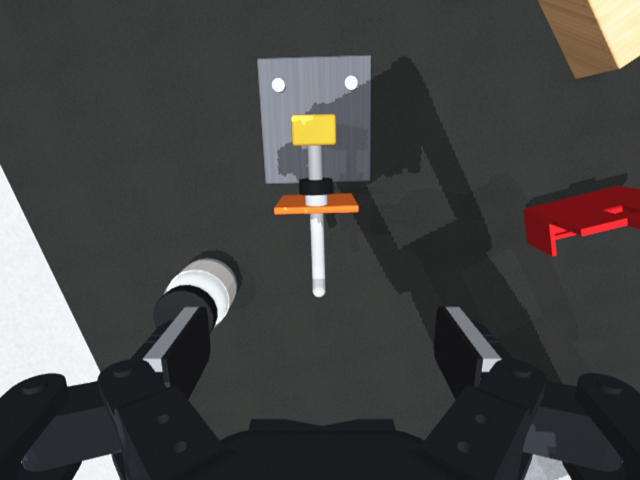

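The wrist view shows the prong running from about (315,150) to its tip at (319,297), the orange stop near row 205, and the jar to the left at (200,290). I'll fit the prong's axis.

```bash
python3 - <<'E'
from h import *
import json
i=json.load(open("w1.json"));im=cv2.imread("pics/w1.png")[...,::-1]
h=cv2.cvtColor(im,cv2.COLOR_RGB2HSV)
m=((h[...,1]<60)&(h[...,2]>100));pts=[]
for v in list(range(150,177,4))+list(range(216,296,4))+list(range(288,302)):
    c=np.flatnonzero(m[v,295:345])+295
    if len(c)==0: continue
    if v%4==0: print(v,c.min(),c.max(),end=' | ')
    if len(c)>5 and v<286: pts.append(ray(i,(c.min()+c.max())/2,v,.135))
P=np.array(pts);print()
mu=P[:,:2].mean(0);d=np.linalg.svd(P[:,:2]-mu)[2][0];d*=np.sign(d[0]);yaw=np.arctan2(d[1],d[0])
print("yaw",yaw,"resid",np.abs((P[:,:2]-mu)@[-d[1],d[0]]).max())
col=m[:,312:326].any(1);vt=np.flatnonzero(col[216:310]).max()+216;print("tip row",vt)
# foremost visible point: between z .143-.148
for z in(.138,.143,.148):
    t=ray(i,319,vt+.5,z)[:2];s=(t-mu)@d;print("tip z",z,"hook origin",(mu+d*(s+.116)).round(4))
# stop face top edge front (z .145) and column front base
for u,v,z in((316,207,.145),(316,196,.145)):print("stop",ray(i,u,v,z).round(4), ((ray(i,u,v,z)[:2]-mu)@d).round(4))
# base corners
bc=[ray(i,u,v,.012)[:2] for u,v in((258,59),(371,56),(371,180),(264,183))]
print("base yaws",[np.arctan2(*(a-b)[::-1]) for a,b in((bc[0],bc[3]),(bc[1],bc[2]))],np.mean(bc,0),np.linalg.norm(bc[0]-bc[1]),np.linalg.norm(bc[1]-bc[2]))
print("mu",mu)
E
```

```text
Traceback (most recent call last):
  File "h.py", line 15, in ray
    M=i["cam_to_world"];d=M[:3,:3]@[(u-i["cx"])/i["fx"],(v-i["cy"])/i["fy"],1];o=M[:3,3]
                          ~^^^^^^^
TypeError: list indices must be integers or slices, not tuple
```

```bash
sed -i 's/M=i\["cam_to_world"\];d/M=np.array(i["cam_to_world"]);d/' h.py; python3 - <<'E'
from h import *
import json
i=json.load(open("w1.json"));im=cv2.imread("pics/w1.png")[...,::-1]
h=cv2.cvtColor(im,cv2.COLOR_RGB2HSV)
m=((h[...,1]<60)&(h[...,2]>100));pts=[]
for v in list(range(150,177,4))+list(range(216,300,4)):
    c=np.flatnonzero(m[v,295:345])+295
    if len(c)==0: continue
    print(v,c.min(),c.max(),end=' | ')
    if len(c)>5 and v<274: pts.append(ray(i,(c.min()+c.max())/2,v,.135))
P=np.array(pts);print()
mu=P[:,:2].mean(0);d=np.linalg.svd(P[:,:2]-mu)[2][0];d*=np.sign(d[0]);yaw=np.arctan2(d[1],d[0])
print("yaw",yaw,"resid",np.abs((P[:,:2]-mu)@[-d[1],d[0]]).max())
col=m[:,312:326].any(1);vt=np.flatnonzero(col[216:310]).max()+216;print("tip row",vt)
for z in(.138,.143,.148):
    t=ray(i,319,vt+.5,z)[:2];s=(t-mu)@d;print("tip z",z,"hook origin",(mu+d*(s+.116)).round(4))
for u,v,z in((316,207,.145),(316,196,.145)):print("stop",ray(i,u,v,z).round(4), ((ray(i,u,v,z)[:2]-mu)@d).round(4))
bc=[ray(i,u,v,.012)[:2] for u,v in((258,59),(371,56),(371,180),(264,183))]
print("base yaws",[np.arctan2(*(a-b)[::-1]) for a,b in((bc[0],bc[3]),(bc[1],bc[2]))],np.mean(bc,0),np.linalg.norm(bc[0]-bc[1]),np.linalg.norm(bc[1]-bc[2]))
print("mu",mu)
E
```

```text
150 295 341 | 154 295 344 | 158 295 344 | 162 295 344 | 166 295 344 | 170 295 344 | 174 295 338 | 216 310 322 | 220 310 323 | 224 310 323 | 228 310 323 | 232 310 323 | 236 311 323 | 240 311 323 | 244 311 323 | 248 311 324 | 252 311 324 | 256 311 324 | 260 311 324 | 264 312 324 | 268 312 324 | 272 312 324 | 276 312 324 | 280 312 324 | 284 312 324 | 288 312 324 | 292 313 324 | 296 315 322 | 
yaw -0.27235980306035856 resid 0.0012769278857293132
tip row 297
tip z 0.138 hook origin [0.6539 0.2184]
tip z 0.143 hook origin [0.656  0.2178]
tip z 0.148 hook origin [0.6581 0.2172]
stop [0.6119 0.2314 0.145 ] 0.0108
stop [0.6194 0.2294 0.145 ] 0.0185
base yaws [np.float64(-0.24839276450770176), np.float64(-0.22078685757954725)] [0.67228897 0.21701934] 0.10791053667997166 0.1172522475705476
mu [0.6011489  0.23309753]
```

```bash
python3 - <<'E'
from h import *
import json
i=json.load(open("w1.json"));im=cv2.imread("pics/w1.png")[...,::-1]
h=cv2.cvtColor(im,cv2.COLOR_RGB2HSV);g=cv2.cvtColor(im,cv2.COLOR_RGB2GRAY).astype(float)
print("row160",g[160,300:332].astype(int).tolist());print("row240",g[240,305:330].astype(int).tolist())
def line(uv,z):
    P=np.array([ray(i,u,v,z)[:2] for u,v in uv]);mu=P.mean(0);d=np.linalg.svd(P-mu)[2][0];return mu,d
E=[[],[]]
for v in range(216,284,2):
    r=g[v,300:336];t=100
    a=np.flatnonzero(r>t);l=a[0];e=a[-1]
    E[0].append((300+l-(r[l]-t)/(r[l]-r[l-1]),v));E[1].append((300+e+(r[e]-t)/(r[e]-r[e+1]),v))
A=[line([((a[0]+b[0])/2,a[1]) for a,b in zip(*E)],.136)]
mu,d=A[0];d*=np.sign(d[0]);print("prong yaw",np.arctan2(d[1],d[0]),mu)
om=(h[...,0]>5)&(h[...,0]<18)&(h[...,1]>150)&(h[...,2]>90)
om[:, 480:]=0;om[:150]=0;om[260:]=0
uv=[(u,np.flatnonzero(om[:,u]).max()+.5) for u in range(278,356,2) if om[:,u].any()]
mo,do=line(uv,.145);print("stop front edge yaw",np.arctan2(*(do*np.sign(-do[1]))[::-1])+np.pi/2,mo,uv[0],uv[-1], "stop along from mu",(mo-mu)@d)
ym=(h[...,0]>20)&(h[...,0]<36)&(h[...,1]>150);ym[:, :280]=0;ym[:,350:]=0;ys,xs=np.nonzero(ym);print("col",xs.min(),xs.max(),ys.min(),ys.max())
E
python3 - <<'E'
from h import *
# top-cam prong check against projections of candidates
i=env.camera_info("top");im=cv2.imread("pics/top0.png")[...,::-1]
g=cv2.cvtColor(im,cv2.COLOR_RGB2GRAY);h=cv2.cvtColor(im,cv2.COLOR_RGB2HSV)
P=[]
for v in range(252,274):
    r=g[v,205:250].astype(float);m=(h[v,205:250,1]<60)&(r>110)
    if m.sum()>2: P.append(ray(i,205+(np.flatnonzero(m)*1.).mean(),v,.136)[:2])
P=np.array(P);mu=P.mean(0);d=np.linalg.svd(P-mu)[2][0];d*=np.sign(d[0]);print("top yaw",np.arctan2(d[1],d[0]),mu,len(P))
E
```

```text
row160 [93, 98, 99, 100, 97, 95, 94, 97, 136, 164, 179, 191, 199, 206, 207, 202, 199, 195, 187, 173, 155, 129, 96, 89, 92, 97, 98, 95, 96, 94, 93, 96]
row240 [59, 61, 59, 58, 56, 79, 173, 219, 234, 241, 245, 247, 247, 244, 242, 239, 230, 209, 172, 87, 60, 58, 57, 59, 59]
prong yaw -0.22742953517489473 [0.57906689 0.23922122]
stop front edge yaw -0.22932349682588438 [0.60766288 0.23251226] (278, np.float64(214.5)) (354, np.float64(212.5)) stop along from mu 0.029372314466132983
col 284 335 114 209
top yaw -0.22974661094509186 [0.57406041 0.24028962] 22
```

Wrist, top and stop-edge views agree: yaw is -0.228, and the prong line agrees to within 0.1 mm. Next I'll go above the red bin.

```bash
python3 - <<'E'
from h import *
go([.5255,-.0286,.23],0)
E
```

```text
xyz [0.191, 10.737, 1.593] rot [0.009, 0.01, -2.461]
```

Emit:
{"name": "apply_moves", "arguments": {"claw": [85,85,85,85,85], "xyz": [[0.03,1.79,0],[0.06,3.58,0.2],[0.1,5.37,0.5],[0.13,7.16,0.9],[0.16,8.95,1.3]], "delta_rot": [[0,0,0],[0,0,0],[0,0,0],[0,0,0],[0,0,0]]}}

```text
time: 3.75
tool_pos: [0.5349, 0.0123, 0.2381]
tcp_rot: [0.0, 0.992, -0.13, 0.001]
wrist_force: [0.6, -0.3, -0.3]
width: 0.0854
```

Emit:
{"name": "apply_moves", "arguments": {"claw": [85,85,85,85,85], "xyz": [[0.02,1,0.2],[0.03,1.79,0.3],[0.03,1.79,0.3],[0.03,1.79,0.3],[0.03,1.79,0.3]], "delta_rot": [[0,0,-1],[0,0,-2],[0,0,-2.46],[0,0,-2.46],[0,0,-2.46]]}}

```text
time: 4.25
tool_pos: [0.5251, -0.029, 0.2306]
tcp_rot: [0.0, 1.0, -0.002, 0.0]
wrist_force: [-0.0, 0.5, -0.9]
width: 0.0849
```

```bash
cat > look.py <<'E'
import sys
from h import *
n,p0=sys.argv[1],[float(v) for v in sys.argv[2:5]]
i=env.camera_info("wrist");im=env.read_camera("wrist");cv2.imwrite(f"pics/w_{n}.png",im[...,::-1])
q=np.vstack([proj(i,tf(p0,corners(b))) for b in boxes(n)]);a=q.min(0);b=q.max(0)
p,f=fit(n,[(i,im,(*a,*(b-a)))],p0);print(n,p.round(4),"err",round(f,3),"box",a.round(),b.round())
o=env.get_obs();print(o["time"],o["tool_pos"].round(4))
c=p[:2]-.003*np.array([np.cos(p[2]),np.sin(p[2])])
h=DIM[n][1]
go([*c,h+.06],p[2]);go([*c,h+.0025],p[2])
E
python3 look.py large .5285 -.0286 0
```

```text
large [ 5.289e-01 -2.680e-02 -1.000e-04] err 0.023 box [254. 207.] [389. 262.]
4.3 [ 0.5253 -0.0287  0.2305]
xyz [0.023, -0.075, 2.902] rot [0.002, -0.008, -0.024]
xyz [0.021, -0.076, 5.202] rot [0.002, -0.008, -0.024]
```

Emit:
{"name": "apply_moves", "arguments": {"claw": [85,85,85,85,85], "xyz": [[0.02,-0.07,1.5],[0.02,-0.07,3],[0.02,-0.07,4.2],[0.02,-0.07,5.2],[0.02,-0.07,5.2]], "delta_rot": [[0,0,0],[0,0,0],[0,0,0],[0,0,0],[0,0,0]]}}

```text
time: 4.8
tool_pos: [0.5225, -0.0254, 0.0962]
tcp_rot: [-0.001, 1.0, -0.0, -0.004]
wrist_force: [-1.0, 0.7, 0.9]
width: 0.0851
```

Emit:
{"name": "apply_moves", "arguments": {"claw": [50,30,18,18,18], "xyz": [[0,0,0],[0,0,0],[0,0,0],[0,0,0],[0,0,0]], "delta_rot": [[0,0,0],[0,0,0],[0,0,0],[0,0,0],[0,0,0]], "force": 80}}

```text
time: 5.3
tool_pos: [0.5274, -0.0272, 0.1017]
tcp_rot: [0.001, 1.0, -0.001, 0.002]
wrist_force: [0.0, -1.3, 3.9]
width: 0.0222
```

Emit:
{"name": "apply_moves", "arguments": {"claw": [18,18], "xyz": [[0,0,0],[0,0,0]], "delta_rot": [[0,0,0],[0,0,0]]}}

```text
time: 5.5
tool_pos: [0.5275, -0.0272, 0.1016]
tcp_rot: [0.001, 1.0, -0.001, 0.002]
wrist_force: [1.1, -1.1, 6.7]
width: 0.0217
```

Emit:
{"name": "apply_moves", "arguments": {"claw": [18,18,18,18,18], "xyz": [[0,0,-0.6],[0,0,-1.8],[0,0,-3],[0,0,-3.6],[0,0,-3.6]], "delta_rot": [[0,0,0],[0,0,0],[0,0,0],[0,0,0],[0,0,0]]}}

```text
time: 6.0
tool_pos: [0.5277, -0.0268, 0.1924]
tcp_rot: [0.0, 1.0, -0.001, 0.002]
wrist_force: [0.4, -0.0, -2.1]
width: 0.0221
```

```bash
python3 - <<'E'
from h import *
o=env.get_obs();print(o["time"],o["tool_pos"].round(4),o["width"],o["wrist_force"].round(1),o["ft_torque"].round(2))
a=env.read_camera("wrist");b=env.read_camera("scene")
cv2.imwrite("pics/g1.png",np.hstack([a[150:450,120:520],cv2.resize(b[100:300,230:430],(400,400))[:300]])[...,::-1])
E
```

```text
6.0 [ 0.5277 -0.0268  0.1924] 0.022102738582084402 [ 0.4 -0.  -2.1] [ 0.03 -0.01  0.03]
```

View pics/g1.png

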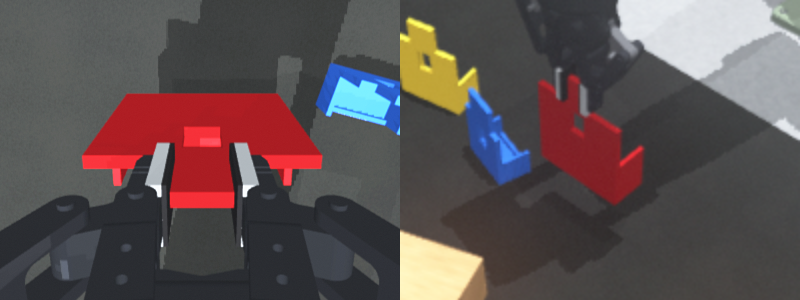

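The red bin is held upright and centred by its tab: left crop, tab between the pads near (200,185). Moving to in front of the prong.

```bash
cat >> h.py <<'E'
YAW=-.228;HO=np.array([.6572,.2211]);D=np.array([np.cos(YAW),np.sin(YAW)]);N=np.array([-D[1],D[0]])
def hk(x,z,y=0): p=HO+D*x+N*y;return [*p,z]
def st():
    o=env.get_obs();r=o["tool_pos"][:2]-HO;f=o["wrist_force"];q=R.from_quat(o["tcp_rot"],scalar_first=True).as_matrix()
    print("t",round(o["time"],2),"hook x %.4f y %.4f z %.4f"%(r@D,r@N,o["tool_pos"][2]),"F",(f[:2]@D).round(1),(f[:2]@N).round(1),f[2].round(1),"yaw %.4f"%np.arctan2(q[1,0],q[0,0]),"w",o["width"].round(4),"tq",o["ft_torque"].round(2))
E
python3 - <<'E'
from h import *
st();go(hk(-.145,.1636),YAW)
E
```

```text
Traceback (most recent call last):
  File "h.py", line 52, in st
    print("t",round(o["time"],2),"hook x %.4f y %.4f z %.4f"%(r@D,r@N,o["tool_pos"][2]),"F",(f[:2]@D).round(1),(f[:2]@N).round(1),f[2].round(1),"yaw %.4f"%np.arctan2(q[1,0],q[0,0]),"w",o["width"].round(4),"tq",o["ft_torque"].round(2))
                                                                                                                                                                                         ^^^^^^^^^^^^^^^^
AttributeError: 'float' object has no attribute 'round'
```

```bash
sed -i 's/o\["width"\].round(4)/round(o["width"],4)/' h.py
python3 - <<'E'
from h import *
st();go(hk(-.145,.1636),YAW)
E
```

```text
t 6.1 hook x -0.0726 y -0.2709 z 0.1890 F -0.3 -0.1 -3.0 yaw -0.0012 w 0.0216 tq [0.01 0.02 0.  ]
xyz [-0.386, -11.208, 1.024] rot [-0.003, 0.016, 2.166]
```

Emit:
{"name": "apply_moves", "arguments": {"claw": [18,18,18,18,18], "xyz": [[-0.4,-1.2,0],[-0.7,-3,0],[-0.8,-5,0],[-0.8,-7,0],[-0.8,-8.8,0]], "delta_rot": [[0,0,0],[0,0,0],[0,0,0],[0,0,0],[0,0,0]]}}

```text
time: 6.6
tool_pos: [0.5043, 0.1952, 0.1875]
tcp_rot: [0.0, 1.0, -0.001, -0.002]
wrist_force: [1.4, -0.1, -1.8]
width: 0.0221
```

Emit:
{"name": "apply_moves", "arguments": {"claw": [18,18,18,18,18], "xyz": [[0.1,-1.3,0],[0.3,-2.1,0.2],[0.41,-2.41,0.6],[0.41,-2.41,0.9],[0.41,-2.41,0.9]], "delta_rot": [[0,0,0.5],[0,0,1.2],[0,0,1.9],[0,0,2.17],[0,0,2.17]]}}

```text
time: 7.1
tool_pos: [0.5141, 0.2527, 0.1639]
tcp_rot: [0.002, 0.994, -0.114, -0.003]
wrist_force: [-0.6, -0.1, -1.5]
width: 0.0216
```

Emit:
{"name": "apply_moves", "arguments": {"claw": [18,18,18], "xyz": [[0,0,0],[0,0,0],[0,0,0]], "delta_rot": [[0,0,0],[0,0,0],[0,0,0]]}}

```text
time: 7.4
tool_pos: [0.5171, 0.2531, 0.1682]
tcp_rot: [-0.0, 0.993, -0.114, 0.0]
wrist_force: [0.3, 0.6, -1.6]
width: 0.0219
```

```bash
python3 - <<'E'
from h import *
st()
a=env.read_camera("wrist");st();b=env.read_camera("scene");st();c=env.read_camera("top")
go(hk(-.145,.1636),YAW)
cv2.imwrite("pics/g2.png",np.vstack([np.hstack([a[60:360,120:520],cv2.resize(b[200:350,290:490],(400,300))]),cv2.resize(c[200:350,140:340],(400,300)).repeat(2,1)[:, ::1][:, :800]])[...,::-1])
E
```

```text
t 7.4 hook x -0.1437 y -0.0005 z 0.1682 F 0.1 0.7 -1.6 yaw -0.2291 w 0.0219 tq [0.01 0.01 0.03]
t 7.45 hook x -0.1437 y -0.0003 z 0.1682 F 0.4 0.0 -1.9 yaw -0.2290 w 0.0218 tq [-0.02 -0.01 -0.01]
t 7.5 hook x -0.1438 y -0.0002 z 0.1682 F 0.5 0.1 -2.3 yaw -0.2289 w 0.0219 tq [-0.03 -0.02 -0.06]
xyz [-0.044, -0.008, 0.179] rot [-0.005, -0.008, -0.008]
```

View pics/g2.png

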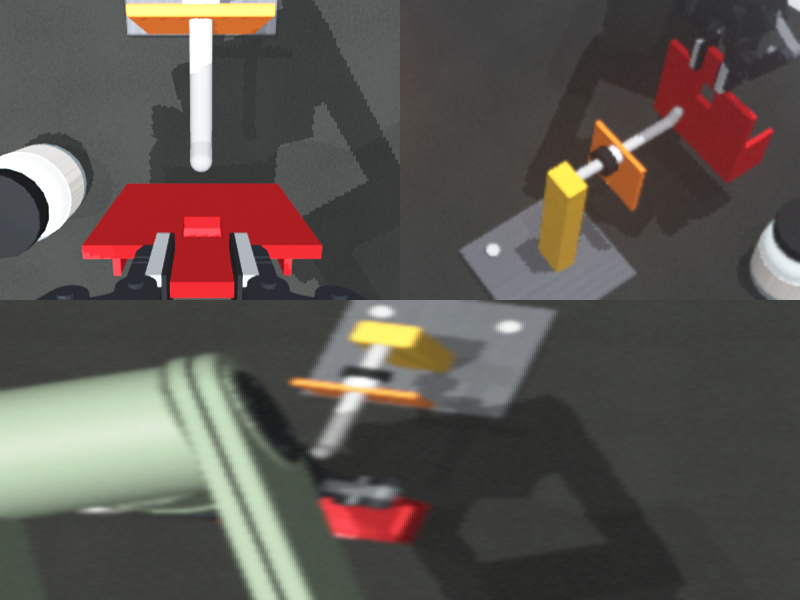

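Aligned in the wrist view: prong at column 200, window at column 202, all in crop pixels. Inserting.

Emit:
{"name": "apply_moves", "arguments": {"claw": [18,18,18,18,18], "xyz": [[0,0,0.18],[0,0,0.18],[0.6,0,0.18],[1.2,0,0.18],[1.8,0,0.18]], "delta_rot": [[0,0,0],[0,0,0],[0,0,0],[0,0,0],[0,0,0]]}}

```text
time: 8.05
tool_pos: [0.5608, 0.2434, 0.1628]
tcp_rot: [0.0, 0.994, -0.114, -0.0]
wrist_force: [0.6, 0.4, -2.4]
width: 0.0217
```

```bash
python3 - <<'E'
from h import *
st()
E
```

```text
t 8.05 hook x -0.0990 y -0.0000 z 0.1628 F 0.5 0.5 -2.4 yaw -0.2280 w 0.0217 tq [ 0.02 -0.03 -0.04]
```

Emit:
{"name": "apply_moves", "arguments": {"claw": [18,18,18,18,18], "xyz": [[0.4,0,0],[0.7,0,0.15],[0.8,0,0.3],[0.8,0,0.3],[0.8,0,0.3]], "delta_rot": [[0,0,0],[0,0,0],[0,0,0],[0,0,0],[0,0,0]]}}

```text
time: 8.55
tool_pos: [0.5791, 0.239, 0.1549]
tcp_rot: [0.0, 0.993, -0.114, -0.001]
wrist_force: [-0.2, -0.1, -1.5]
width: 0.0219
```

```bash
python3 - <<'E'
from h import *
st()
E
```

```text
t 8.55 hook x -0.0801 y -0.0002 z 0.1549 F -0.2 -0.1 -1.5 yaw -0.2282 w 0.0219 tq [-0.01 -0.01 -0.04]
```

Emit:
{"name": "apply_moves", "arguments": {"claw": [18,18,18,18,18], "xyz": [[0.2,0,0],[0.4,0,0],[0.6,0,0],[0.7,0,0],[0.76,0,0]], "delta_rot": [[0,0,0],[0,0,0],[0,0,0],[0,0,0],[0,0,0]]}}

```text
time: 9.05
tool_pos: [0.5989, 0.2345, 0.1556]
tcp_rot: [-0.0, 0.993, -0.114, 0.0]
wrist_force: [-0.7, 0.4, -2.7]
width: 0.0219
```

Emit:
{"name": "apply_moves", "arguments": {"claw": [18,18], "xyz": [[0.08,0,0],[0.08,0,0]], "delta_rot": [[0,0,0],[0,0,0]]}}

```text
time: 9.25
tool_pos: [0.6007, 0.2341, 0.1555]
tcp_rot: [-0.0, 0.993, -0.114, 0.0]
wrist_force: [1.0, -1.0, -1.7]
width: 0.0218
```

Emit:
{"name": "apply_moves", "arguments": {"claw": [18,18], "xyz": [[0.08,0,0],[0.08,0,0]], "delta_rot": [[0,0,0],[0,0,0]]}}

```text
time: 9.45
tool_pos: [0.6026, 0.2337, 0.1555]
tcp_rot: [0.0, 0.993, -0.114, 0.0]
wrist_force: [0.7, 0.1, -1.8]
width: 0.022
```

```bash
python3 - <<'E'
from h import *
st()
E
```

```text
t 9.45 hook x -0.0561 y -0.0001 z 0.1555 F 0.7 0.3 -1.8 yaw -0.2285 w 0.022 tq [ 0.03  0.05 -0.02]
```

Emit:
{"name": "apply_moves", "arguments": {"claw": [18,18], "xyz": [[0.08,0,0],[0.08,0,0]], "delta_rot": [[0,0,0],[0,0,0]]}}

```text
time: 9.65
tool_pos: [0.6046, 0.2332, 0.1556]
tcp_rot: [-0.0, 0.993, -0.114, 0.0]
wrist_force: [0.1, 0.2, -2.2]
width: 0.0218
```

Emit:
{"name": "apply_moves", "arguments": {"claw": [18,18], "xyz": [[0.08,0,0],[0.08,0,0]], "delta_rot": [[0,0,0],[0,0,0]]}}

```text
time: 9.85
tool_pos: [0.6058, 0.233, 0.1555]
tcp_rot: [-0.0, 0.993, -0.114, -0.001]
wrist_force: [-2.3, 0.1, 0.0]
width: 0.0224
```

```bash
python3 - <<'E'
from h import *
st()
E
```

```text
t 9.85 hook x -0.0528 y -0.0000 z 0.1555 F -2.3 -0.4 0.0 yaw -0.2284 w 0.0224 tq [ 0.1   0.42 -0.04]
```

Emit:
{"name": "apply_moves", "arguments": {"claw": [18,18], "xyz": [[0.06,0,0],[0.06,0,0]], "delta_rot": [[0,0,0],[0,0,0]]}}

```text
time: 10.05
tool_pos: [0.6068, 0.2328, 0.1555]
tcp_rot: [0.0, 0.993, -0.114, -0.001]
wrist_force: [-4.5, 0.2, -0.4]
width: 0.0221
```

Emit:
{"name": "apply_moves", "arguments": {"claw": [18,18], "xyz": [[0.06,0,0],[0.06,0,0]], "delta_rot": [[0,0,0],[0,0,0]]}}

```text
time: 10.25
tool_pos: [0.6079, 0.2325, 0.1555]
tcp_rot: [0.0, 0.993, -0.114, -0.002]
wrist_force: [-6.2, 0.9, 1.6]
width: 0.0221
```

```bash
python3 - <<'E'
from h import *
st()
E
```

```text
t 10.25 hook x -0.0506 y -0.0000 z 0.1555 F -6.3 -0.5 1.6 yaw -0.2282 w 0.0221 tq [0.21 1.1  0.02]
```

Emit:
{"name": "apply_moves", "arguments": {"claw": [18,18], "xyz": [[0.06,0,0],[0.06,0,0]], "delta_rot": [[0,0,0],[0,0,0]]}}

```text
time: 10.45
tool_pos: [0.6088, 0.2323, 0.1554]
tcp_rot: [0.0, 0.993, -0.114, -0.002]
wrist_force: [-7.2, 1.2, 3.2]
width: 0.022
```

Emit:
{"name": "apply_moves", "arguments": {"claw": [18,18,18], "xyz": [[0.04,0,0],[0.04,0,0],[0.04,0,0]], "delta_rot": [[0,0,0],[0,0,0],[0,0,0]]}}

```text
time: 10.75
tool_pos: [0.6094, 0.2322, 0.1554]
tcp_rot: [0.0, 0.994, -0.114, -0.003]
wrist_force: [-8.2, 1.1, 2.4]
width: 0.0224
```

```bash
python3 - <<'E'
from h import *
st()
i=env.camera_info("wrist");a=env.read_camera("wrist");cv2.imwrite("pics/g3.png",a[...,::-1])
E
```

```text
t 10.75 hook x -0.0490 y -0.0000 z 0.1554 F -8.3 -0.8 2.4 yaw -0.2280 w 0.0224 tq [0.2  1.42 0.01]
```

View pics/g3.png

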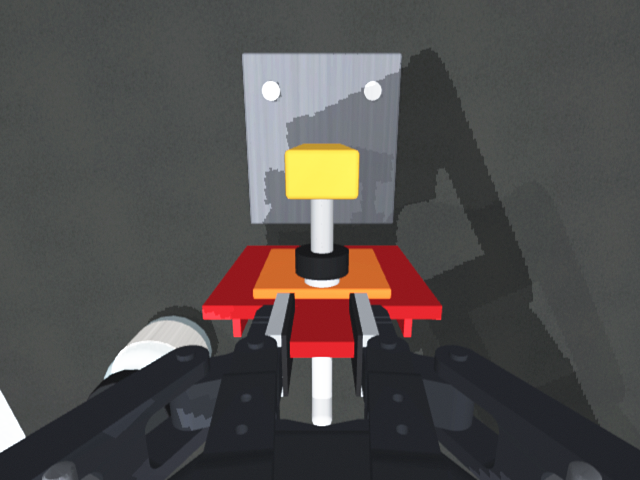

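The red bin is on the prong, centred and flush on the orange plate. 8.3 N means the stop has given about 3.5 mm. I'll ease back, lower it and release.

Emit:
{"name": "apply_moves", "arguments": {"claw": [18,18,18], "xyz": [[-0.05,0,0],[-0.1,0,0],[-0.1,0,0]], "delta_rot": [[0,0,0],[0,0,0],[0,0,0]]}}

```text
time: 11.1
tool_pos: [0.6078, 0.2325, 0.1554]
tcp_rot: [0.0, 0.994, -0.114, -0.001]
wrist_force: [-6.4, 1.1, 1.8]
width: 0.022
```

Emit:
{"name": "apply_moves", "arguments": {"claw": [18,18,18], "xyz": [[0,0,0.04],[0,0,0.08],[0,0,0.08]], "delta_rot": [[0,0,0],[0,0,0],[0,0,0]]}}

```text
time: 11.4
tool_pos: [0.6079, 0.2326, 0.1534]
tcp_rot: [-0.0, 0.994, -0.114, -0.001]
wrist_force: [-5.9, 0.8, 1.5]
width: 0.022
```

```bash
python3 - <<'E'
from h import *
st()
E
```

```text
t 11.4 hook x -0.0507 y 0.0001 z 0.1534 F -6.0 -0.6 1.5 yaw -0.2281 w 0.022 tq [ 0.23  1.02 -0.04]
```

Emit:
{"name": "apply_moves", "arguments": {"claw": [18,18,18], "xyz": [[-0.05,0,0],[-0.08,0,0.03],[-0.08,0,0.06]], "delta_rot": [[0,0,0],[0,0,0],[0,0,0]]}}

```text
time: 11.7
tool_pos: [0.6069, 0.2328, 0.1521]
tcp_rot: [-0.0, 0.993, -0.114, -0.0]
wrist_force: [-5.8, 0.8, 1.1]
width: 0.022
```

```bash
python3 - <<'E'
from h import *
st()
E
```

```text
t 11.7 hook x -0.0516 y 0.0001 z 0.1521 F -5.8 -0.5 1.1 yaw -0.2282 w 0.022 tq [0.22 0.79 0.  ]
```

Emit:
{"name": "apply_moves", "arguments": {"claw": [24,27,32,50,60], "xyz": [[0,0,0],[0,0,0],[0,0,0],[0,0,0],[0,0,0]], "delta_rot": [[0,0,0],[0,0,0],[0,0,0],[0,0,0],[0,0,0]], "force": 20}}

```text
time: 12.2
tool_pos: [0.6079, 0.2324, 0.1524]
tcp_rot: [-0.0, 0.993, -0.114, 0.001]
wrist_force: [0.1, -0.3, 0.6]
width: 0.0593
```

Emit:
{"name": "apply_moves", "arguments": {"claw": [60,60,60,60,70], "xyz": [[0,0,-0.5],[0,0,-1.5],[0,0,-3],[0,0,-4.2],[0,0,-4.2]], "delta_rot": [[0,0,0],[0,0,0],[0,0,0],[0,0,0],[0,0,0]]}}

```text
time: 12.7
tool_pos: [0.6109, 0.2335, 0.2652]
tcp_rot: [-0.002, 0.993, -0.114, 0.006]
wrist_force: [0.7, -0.1, 1.0]
width: 0.0701
```

```bash
python3 - <<'E'
from h import *
st()
a=env.read_camera("wrist");b=env.read_camera("scene")
cv2.imwrite("pics/r1.png",np.hstack([a[60:360,120:520],cv2.resize(b[230:330,320:453],(400,300),interpolation=cv2.INTER_CUBIC)])[...,::-1])
go([.4955+-.003*np.cos(.19),-.3004-.003*np.sin(.19),.23],.19)
E
```

```text
t 12.7 hook x -0.0479 y 0.0016 z 0.2652 F 0.7 0.1 1.0 yaw -0.2284 w 0.0701 tq [0.01 0.   0.03]
xyz [0.328, 21.844, 1.135] rot [-0.009, -0.036, -3.995]
```

View pics/r1.png

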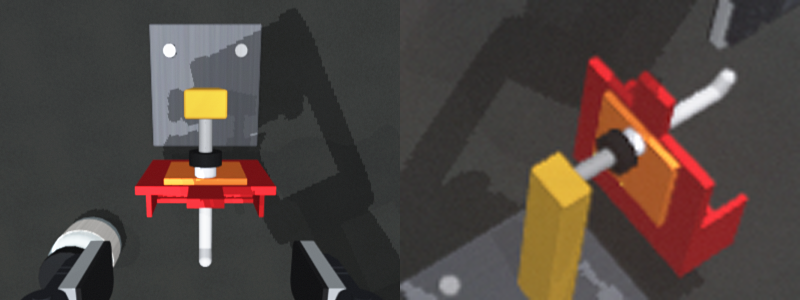

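The red bin hangs upright and flush on the stop. Fetching yellow.

Emit:
{"name": "apply_moves", "arguments": {"claw": [80,80,80,80,80], "xyz": [[0,1.5,0],[0,3.4,0],[0.1,5.3,0.3],[0.1,7.2,0.6],[0.15,9,0.9]], "delta_rot": [[0,0,0],[0,0,0],[0,0,0],[0,0,0],[0,0,0]]}}

```text
time: 13.3
tool_pos: [0.5581, 0.011, 0.2325]
tcp_rot: [0.0, 0.993, -0.114, -0.002]
wrist_force: [1.0, 0.1, 0.6]
width: 0.0801
```

Emit:
{"name": "apply_moves", "arguments": {"claw": [80,80,80,80,80], "xyz": [[0,1.9,0],[0,3.8,0],[0.1,5.7,0],[0.1,7.6,0.1],[0.15,9.4,0.2]], "delta_rot": [[0,0,0],[0,0,0],[0,0,0],[0,0,0],[0,0,0]]}}

```text
time: 13.8
tool_pos: [0.5086, -0.2185, 0.2279]
tcp_rot: [-0.001, 0.993, -0.114, -0.001]
wrist_force: [0.3, 0.1, -0.5]
width: 0.0804
```

Emit:
{"name": "apply_moves", "arguments": {"claw": [80,80,80,80,80], "xyz": [[0,1.7,0],[0,2.8,0],[0.03,3.44,0.1],[0.03,3.44,0.1],[0.03,3.44,0.1]], "delta_rot": [[0,0,-1],[0,0,-2.2],[0,0,-3.4],[0,0,-4],[0,0,-4]]}}

```text
time: 14.3
tool_pos: [0.4904, -0.301, 0.225]
tcp_rot: [-0.001, 0.996, 0.094, -0.001]
wrist_force: [0.7, -0.1, -0.5]
width: 0.0801
```

Emit:
{"name": "apply_moves", "arguments": {"claw": [80,80], "xyz": [[0,0,0],[0,0,0]], "delta_rot": [[0,0,0],[0,0,0]]}}

```text
time: 14.5
tool_pos: [0.4915, -0.3003, 0.2264]
tcp_rot: [-0.0, 0.995, 0.095, -0.0]
wrist_force: [-0.3, 0.5, -0.0]
width: 0.0803
```

```bash
python3 look.py middle .4955 -.3004 .19
```

```text
middle [ 0.4958 -0.2979  0.1979] err 0.016 box [268. 207.] [378. 260.]
14.55 [ 0.4916 -0.3004  0.2267]
xyz [0.065, -0.065, 3.307] rot [-0.006, 0.004, -0.069]
xyz [0.066, -0.064, 5.607] rot [-0.006, 0.004, -0.069]
```

Emit:
{"name": "apply_moves", "arguments": {"claw": [80,80,80,80,80], "xyz": [[0.07,-0.06,1.7],[0.07,-0.06,3.4],[0.07,-0.06,4.7],[0.07,-0.06,5.57],[0.07,-0.06,5.57]], "delta_rot": [[0,0,-0.07],[0,0,-0.07],[0,0,-0.07],[0,0,-0.07],[0,0,-0.07]]}}

```text
time: 15.05
tool_pos: [0.4905, -0.2965, 0.0837]
tcp_rot: [-0.003, 0.995, 0.099, -0.003]
wrist_force: [-1.1, 0.5, -0.3]
width: 0.0799
```

Emit:
{"name": "apply_moves", "arguments": {"claw": [60,42,28,28,28], "xyz": [[0,0,0],[0,0,0],[0,0,0],[0,0,0],[0,0,0]], "delta_rot": [[0,0,0],[0,0,0],[0,0,0],[0,0,0],[0,0,0]], "force": 80}}

```text
time: 15.55
tool_pos: [0.4944, -0.2999, 0.0901]
tcp_rot: [0.001, 0.995, 0.099, 0.001]
wrist_force: [0.0, 1.7, 6.2]
width: 0.0319
```

Emit:
{"name": "apply_moves", "arguments": {"claw": [28,28], "xyz": [[0,0,0],[0,0,0]], "delta_rot": [[0,0,0],[0,0,0]]}}

```text
time: 15.75
tool_pos: [0.4944, -0.2999, 0.0901]
tcp_rot: [0.001, 0.995, 0.099, 0.001]
wrist_force: [-0.2, 2.3, 7.1]
width: 0.0318
```

```bash
python3 - <<'E'
from h import *
st();o=env.get_obs();print(o["tool_pos"].round(4))
E
```

```text
t 15.75 hook x -0.0408 y -0.5443 z 0.0901 F -0.7 2.2 7.1 yaw 0.1977 w 0.0318 tq [ 0.22  0.02 -0.05]
[ 0.4944 -0.2999  0.0901]
```

Emit:
{"name": "apply_moves", "arguments": {"claw": [28,28,28,28,28], "xyz": [[0,0,-0.6],[0,0,-2],[0,0,-3.7],[0,0,-5],[0,0,-5.4]], "delta_rot": [[0,0,0],[0,0,0],[0,0,0],[0,0,0],[0,0,0]]}}

```text
time: 16.25
tool_pos: [0.4952, -0.3012, 0.2286]
tcp_rot: [0.004, 0.995, 0.099, 0.003]
wrist_force: [0.1, -0.1, -0.3]
width: 0.0318
```

```bash
python3 - <<'E'
from h import *
st();go(hk(-.15,.19),YAW);print(env.get_obs()["tool_pos"])
a=env.read_camera("wrist");cv2.imwrite("pics/g4.png",a[150:450,120:520][...,::-1])
E
```

```text
t 16.25 hook x -0.0398 y -0.5454 z 0.2286 F 0.1 -0.1 -0.3 yaw 0.1978 w 0.0318 tq [ 0.03 -0.03  0.02]
xyz [4.986, -21.7, 1.404] rot [0.061, -0.072, 4.065]
[ 0.49517314 -0.30116613  0.22859985]
```

View pics/g4.png

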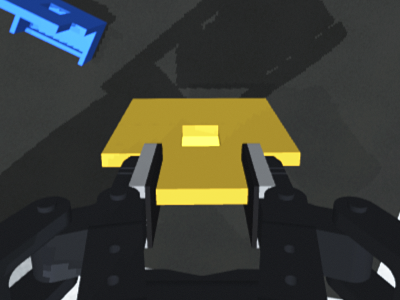

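Yellow is held centred and upright. Carrying it to the hook.

Emit:
{"name": "apply_moves", "arguments": {"claw": [28,28,28,28,28], "xyz": [[0.3,-1.2,0],[0.7,-3,0],[1.1,-4.8,0],[1.5,-6.6,0],[1.95,-8.5,0]], "delta_rot": [[0,0,0],[0,0,0],[0,0,0],[0,0,0],[0,0,0]]}}

```text
time: 16.8
tool_pos: [0.4974, -0.0795, 0.2204]
tcp_rot: [-0.001, 0.995, 0.098, -0.002]
wrist_force: [1.0, 0.5, -1.9]
width: 0.0316
```

Emit:
{"name": "apply_moves", "arguments": {"claw": [28,28,28,28,28], "xyz": [[0.4,-1.9,0],[0.85,-3.7,0],[1.25,-5.5,0],[1.65,-7.2,0],[2,-8.7,0]], "delta_rot": [[0,0,0],[0,0,0],[0,0,0],[0,0,0],[0,0,0]]}}

```text
time: 17.3
tool_pos: [0.5036, 0.1437, 0.2204]
tcp_rot: [-0.0, 0.995, 0.099, -0.002]
wrist_force: [0.5, -0.2, -1.8]
width: 0.0314
```

```bash
python3 - <<'E'
from h import *
st();go(hk(-.15,.168),YAW)
E
```

```text
t 17.3 hook x -0.1321 y -0.1101 z 0.2204 F 0.5 -0.1 -1.8 yaw 0.1986 w 0.0314 tq [0.03 0.01 0.04]
xyz [1.181, -4.304, 2.094] rot [0.004, 0.038, 4.074]
```

Emit:
{"name": "apply_moves", "arguments": {"claw": [28,28,28,28,28], "xyz": [[0.4,-1.7,0],[0.8,-3.2,0],[1.1,-4,0.5],[1.15,-4.2,1.2],[1.15,-4.2,2]], "delta_rot": [[0,0,0.8],[0,0,2],[0,0,3.2],[0,0,4.07],[0,0,4.07]]}}

```text
time: 17.8
tool_pos: [0.5117, 0.2514, 0.1703]
tcp_rot: [0.0, 0.994, -0.114, -0.001]
wrist_force: [-0.5, -0.4, -1.8]
width: 0.0318
```

Emit:
{"name": "apply_moves", "arguments": {"claw": [28,28,28], "xyz": [[0,0,0],[0,0,0],[0,0,0]], "delta_rot": [[0,0,0],[0,0,0],[0,0,0]]}}

```text
time: 18.1
tool_pos: [0.5133, 0.2501, 0.1732]
tcp_rot: [-0.0, 0.993, -0.114, 0.0]
wrist_force: [0.2, 0.2, -2.1]
width: 0.0317
```

```bash
python3 - <<'E'
from h import *
st();go(hk(-.145,.1661),YAW)
E
```

```text
t 18.1 hook x -0.1467 y -0.0042 z 0.1732 F 0.2 0.2 -2.1 yaw -0.2288 w 0.0317 tq [-0.03  0.04 -0.  ]
xyz [0.068, -0.169, 0.285] rot [-0.003, -0.006, -0.008]
```

Emit:
{"name": "apply_moves", "arguments": {"claw": [28,28,28,28], "xyz": [[0.03,-0.1,0.15],[0.06,-0.17,0.28],[0.06,-0.17,0.28],[0.06,-0.17,0.28]], "delta_rot": [[0,0,0],[0,0,0],[0,0,0],[0,0,0]]}}

```text
time: 18.5
tool_pos: [0.5154, 0.2542, 0.1658]
tcp_rot: [-0.0, 0.993, -0.114, -0.0]
wrist_force: [0.1, -0.1, -1.8]
width: 0.0319
```

```bash
python3 - <<'E'
from h import *
st()
a=env.read_camera("wrist");st();cv2.imwrite("pics/g5.png",a[60:360,120:520][...,::-1])
E
```

```text
t 18.5 hook x -0.1456 y 0.0002 z 0.1658 F 0.1 -0.1 -1.8 yaw -0.2284 w 0.0319 tq [ 0.02 -0.03 -0.02]
t 18.55 hook x -0.1456 y 0.0002 z 0.1659 F -0.7 0.1 -1.1 yaw -0.2284 w 0.0316 tq [-0.03 -0.01  0.04]
```

View pics/g5.png

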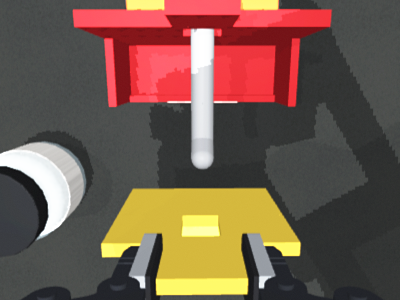

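Yellow is aligned with the prong (column 201) and the red bin. Inserting.

Emit:
{"name": "apply_moves", "arguments": {"claw": [28,28,28,28,28], "xyz": [[0.4,0,0],[0.9,0,0],[1.4,0,0],[1.84,0,0],[1.84,0,0]], "delta_rot": [[0,0,0],[0,0,0],[0,0,0],[0,0,0],[0,0,0]]}}

```text
time: 19.05
tool_pos: [0.5624, 0.243, 0.1659]
tcp_rot: [-0.0, 0.993, -0.115, 0.001]
wrist_force: [-0.7, 0.2, -1.0]
width: 0.0317
```

Emit:
{"name": "apply_moves", "arguments": {"claw": [28,28,28,28,28], "xyz": [[0.3,0,0],[0.6,0,0],[0.8,0,0.15],[0.8,0,0.35],[0.8,0,0.35]], "delta_rot": [[0,0,0],[0,0,0],[0,0,0],[0,0,0],[0,0,0]]}}

```text
time: 19.55
tool_pos: [0.5787, 0.239, 0.1556]
tcp_rot: [0.0, 0.993, -0.114, -0.001]
wrist_force: [-0.0, 0.4, -1.8]
width: 0.0322
```

```bash
python3 - <<'E'
from h import *
st()
E
```

```text
t 19.55 hook x -0.0805 y -0.0003 z 0.1556 F -0.1 0.4 -1.8 yaw -0.2285 w 0.0322 tq [-0.05  0.06 -0.06]
```

Emit:
{"name": "apply_moves", "arguments": {"claw": [28,28,28,28,28], "xyz": [[0.2,0,0],[0.4,0,0],[0.55,0,0],[0.65,0,0],[0.7,0,0]], "delta_rot": [[0,0,0],[0,0,0],[0,0,0],[0,0,0],[0,0,0]]}}

```text
time: 20.05
tool_pos: [0.5972, 0.2351, 0.1572]
tcp_rot: [-0.0, 0.993, -0.114, 0.0]
wrist_force: [0.1, -0.2, -2.1]
width: 0.0316
```

Emit:
{"name": "apply_moves", "arguments": {"claw": [28,28,28], "xyz": [[0.08,0,0],[0.16,0,0],[0.16,0,0]], "delta_rot": [[0,0,0],[0,0,0],[0,0,0]]}}

```text
time: 20.35
tool_pos: [0.5999, 0.2345, 0.157]
tcp_rot: [0.0, 0.993, -0.114, -0.001]
wrist_force: [-2.3, 1.4, 0.3]
width: 0.0315
```

```bash
python3 - <<'E'
from h import *
st()
E
```

```text
t 20.35 hook x -0.0588 y 0.0001 z 0.1570 F -2.6 0.8 0.3 yaw -0.2284 w 0.0315 tq [0.06 0.52 0.  ]
```

Contact at about -0.059, as predicted. Pressing about 5 mm more of commanded travel.

Emit:
{"name": "apply_moves", "arguments": {"claw": [28,28,28], "xyz": [[0.06,0,0],[0.12,0,0],[0.12,0,0]], "delta_rot": [[0,0,0],[0,0,0],[0,0,0]]}}

```text
time: 20.65
tool_pos: [0.6015, 0.2342, 0.1569]
tcp_rot: [0.0, 0.994, -0.114, -0.002]
wrist_force: [-6.5, 1.2, 2.7]
width: 0.032
```

Emit:
{"name": "apply_moves", "arguments": {"claw": [28,28,28], "xyz": [[0.05,0,0],[0.09,0,0],[0.09,0,0]], "delta_rot": [[0,0,0],[0,0,0],[0,0,0]]}}

```text
time: 20.95
tool_pos: [0.6028, 0.2339, 0.157]
tcp_rot: [0.0, 0.994, -0.114, -0.003]
wrist_force: [-8.4, 0.7, 3.5]
width: 0.0318
```

```bash
python3 - <<'E'
from h import *
st()
E
```

```text
t 20.95 hook x -0.0559 y 0.0002 z 0.1570 F -8.3 -1.2 3.5 yaw -0.2278 w 0.0318 tq [ 0.21  1.57 -0.03]
```

Emit:
{"name": "apply_moves", "arguments": {"claw": [28,28,28], "xyz": [[0.04,0,0],[0.04,0,0],[0.04,0,0]], "delta_rot": [[0,0,0],[0,0,0],[0,0,0]]}}

```text
time: 21.25
tool_pos: [0.6034, 0.2337, 0.157]
tcp_rot: [0.0, 0.994, -0.114, -0.004]
wrist_force: [-10.0, 1.5, 3.8]
width: 0.0321
```

```bash
python3 - <<'E'
from h import *
st()
a=env.read_camera("wrist");b=env.read_camera("scene")
cv2.imwrite("pics/r2.png",np.hstack([a[120:420,120:520],cv2.resize(b[230:330,320:453],(400,300),interpolation=cv2.INTER_CUBIC)])[...,::-1])
E
```

```text
t 21.25 hook x -0.0553 y 0.0002 z 0.1570 F -10.1 -0.8 3.8 yaw -0.2277 w 0.0321 tq [ 0.29  1.73 -0.02]
```

View pics/r2.png

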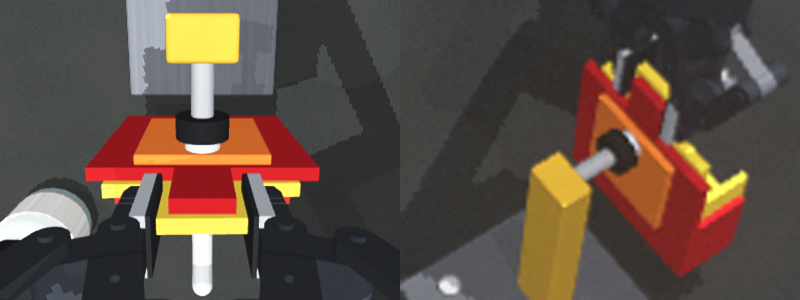

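Yellow is nested in red on the prong, backs together, with a 10 N press. Ease back, lower, release.

Emit:
{"name": "apply_moves", "arguments": {"claw": [28,28,28,28], "xyz": [[-0.06,0,0],[-0.12,0,0],[-0.12,0,0.05],[-0.12,0,0.08]], "delta_rot": [[0,0,0],[0,0,0],[0,0,0],[0,0,0]]}}

```text
time: 21.75
tool_pos: [0.6025, 0.2341, 0.155]
tcp_rot: [-0.0, 0.994, -0.114, -0.001]
wrist_force: [-6.7, 1.5, 2.7]
width: 0.032
```

Emit:
{"name": "apply_moves", "arguments": {"claw": [28,28,28], "xyz": [[-0.04,0,0],[-0.08,0,0.02],[-0.08,0,0.02]], "delta_rot": [[0,0,0],[0,0,0],[0,0,0]]}}

```text
time: 22.05
tool_pos: [0.6017, 0.2342, 0.1545]
tcp_rot: [-0.0, 0.993, -0.114, -0.0]
wrist_force: [-3.7, 1.2, 0.3]
width: 0.0313
```

```bash
python3 - <<'E'
from h import *
st()
E
```

```text
t 22.05 hook x -0.0570 y 0.0003 z 0.1545 F -3.9 0.3 0.3 yaw -0.2283 w 0.0313 tq [0.24 0.58 0.05]
```

Emit:
{"name": "apply_moves", "arguments": {"claw": [34,37,42,55,65], "xyz": [[0,0,0],[0,0,0],[0,0,0],[0,0,0],[0,0,0]], "delta_rot": [[0,0,0],[0,0,0],[0,0,0],[0,0,0],[0,0,0]], "force": 20}}

```text
time: 22.55
tool_pos: [0.6025, 0.2339, 0.1549]
tcp_rot: [-0.0, 0.993, -0.114, 0.001]
wrist_force: [0.2, -0.5, 0.8]
width: 0.0647
```

Emit:
{"name": "apply_moves", "arguments": {"claw": [65,65,65,70,80], "xyz": [[0,0,-0.5],[0,0,-1.5],[0,0,-3],[0,0,-4],[0,0,-4]], "delta_rot": [[0,0,0],[0,0,0],[0,0,0],[0,0,0],[0,0,0]]}}

```text
time: 23.05
tool_pos: [0.6051, 0.2349, 0.2618]
tcp_rot: [-0.002, 0.993, -0.114, 0.006]
wrist_force: [0.2, 0.5, 0.3]
width: 0.0798
```

```bash
python3 - <<'E'
from h import *
st()
i=env.camera_info("wrist");a=env.read_camera("wrist");cv2.imwrite("pics/r3.png",a[...,::-1])
# check: top rear/front edges of tabs at z .178: expected pixel rows vs seen colours
for x in(-.051,-.057,-.063):print(x,proj(i,np.array([hk(x,.178)])).round(1))
u=int(proj(i,np.array([hk(-.057,.178)]))[0,0]);h=cv2.cvtColor(a,cv2.COLOR_RGB2HSV)
v=int(proj(i,np.array([hk(-.057,.178)]))[0,1])
print(u,[(r,*h[r,u].tolist()) for r in range(v-14,v+14,2)])
go([.5242-.003*np.cos(.28),-.176+.003*np.sin(.28),.23],-.28)
E
```

```text
t 23.05 hook x -0.0538 y 0.0016 z 0.2618 F 0.1 0.5 0.3 yaw -0.2284 w 0.0798 tq [-0.01  0.02 -0.03]
-0.051 [[325.3 250.7]]
-0.057 [[325.2 260. ]]
-0.063 [[325.2 269.2]]
325 [(246, 179, 217, 115), (248, 179, 215, 115), (250, 179, 214, 155), (252, 179, 214, 199), (254, 179, 214, 198), (256, 179, 214, 199), (258, 179, 214, 197), (260, 23, 180, 247), (262, 28, 159, 253), (264, 28, 160, 253), (266, 28, 164, 252), (268, 27, 140, 248), (270, 115, 6, 251), (272, 110, 3, 248)]
xyz [0.492, 16.712, 1.098] rot [-0.033, -0.064, 0.493]
```

The tab edges sit exactly where predicted: red to yellow changes at row 259, expected 260. Red and yellow are flush. Fetching blue.

Emit:
{"name": "apply_moves", "arguments": {"claw": [80,80,80,80,80], "xyz": [[0,1.5,0],[0,3.4,0],[0.1,5.3,0.3],[0.2,7.2,0.6],[0.27,9.1,0.8]], "delta_rot": [[0,0,0],[0,0,0],[0,0,0],[0,0,0],[0,0,0]]}}

```text
time: 23.6
tool_pos: [0.5551, 0.0095, 0.2325]
tcp_rot: [0.0, 0.994, -0.114, -0.002]
wrist_force: [0.2, -0.3, -0.3]
width: 0.0796
```

Emit:
{"name": "apply_moves", "arguments": {"claw": [80,80,80,80,80], "xyz": [[0,1.9,0],[0.1,3.8,0.1],[0.2,5.7,0.2],[0.2,7,0.2],[0.2,7.65,0.2]], "delta_rot": [[0,0,0],[0,0,0.1],[0,0,0.3],[0,0,0.5],[0,0,0.5]]}}

```text
time: 24.1
tool_pos: [0.5168, -0.1788, 0.2281]
tcp_rot: [-0.0, 0.99, -0.142, -0.001]
wrist_force: [0.4, 0.4, -0.5]
width: 0.0795
```

Emit:
{"name": "apply_moves", "arguments": {"claw": [80,80,80], "xyz": [[0,0,0],[0,0,0],[0,0,0]], "delta_rot": [[0,0,0],[0,0,0],[0,0,0]]}}

```text
time: 24.4
tool_pos: [0.5187, -0.1747, 0.2293]
tcp_rot: [-0.0, 0.99, -0.139, -0.0]
wrist_force: [-1.6, 0.4, 0.3]
width: 0.0798
```

```bash
python3 look.py small .5242 -.176 -.28
```

```text
small [ 0.5251 -0.1737 -0.2634] err 0.018 box [279. 205.] [364. 254.]
24.45 [ 0.5188 -0.1747  0.2294]
xyz [0.109, -0.103, 3.977] rot [-0.006, 0.002, -0.142]
xyz [0.11, -0.102, 6.277] rot [-0.006, 0.002, -0.142]
```

Emit:
{"name": "apply_moves", "arguments": {"claw": [80,80,80,80,80], "xyz": [[0.11,-0.1,1.7],[0.11,-0.1,3.5],[0.11,-0.1,5.1],[0.11,-0.1,6.2],[0.11,-0.1,6.2]], "delta_rot": [[0,0,-0.14],[0,0,-0.14],[0,0,-0.14],[0,0,-0.14],[0,0,-0.14]]}}

```text
time: 24.95
tool_pos: [0.5182, -0.1714, 0.0699]
tcp_rot: [-0.002, 0.991, -0.132, -0.005]
wrist_force: [0.2, -0.2, -0.2]
width: 0.0802
```

Emit:
{"name": "apply_moves", "arguments": {"claw": [65,52,38,38,38], "xyz": [[0,0,0],[0,0,0],[0,0,0],[0,0,0],[0,0,0]], "delta_rot": [[0,0,0],[0,0,0],[0,0,0],[0,0,0],[0,0,0]], "force": 80}}

```text
time: 25.45
tool_pos: [0.5242, -0.1755, 0.0776]
tcp_rot: [0.001, 0.991, -0.133, 0.003]
wrist_force: [1.2, 2.0, 6.4]
width: 0.0417
```

Emit:
{"name": "apply_moves", "arguments": {"claw": [38,38], "xyz": [[0,0,0],[0,0,0]], "delta_rot": [[0,0,0],[0,0,0]]}}

```text
time: 25.65
tool_pos: [0.5242, -0.1755, 0.0776]
tcp_rot: [0.001, 0.991, -0.133, 0.003]
wrist_force: [-0.5, 1.2, 6.3]
width: 0.0416
```

```bash
python3 - <<'E'
from h import *
st();o=env.get_obs();print(o["tool_pos"].round(4))
E
```

```text
t 25.65 hook x -0.0399 y -0.4164 z 0.0776 F -0.8 1.0 6.3 yaw -0.2663 w 0.0416 tq [ 0.27 -0.07 -0.01]
[ 0.5242 -0.1755  0.0776]
```

Emit:
{"name": "apply_moves", "arguments": {"claw": [38,38,38,38,38], "xyz": [[0,0,-0.6],[0,0,-2],[0,0,-3.7],[0,0,-4.9],[0,0,-4.9]], "delta_rot": [[0,0,0],[0,0,0],[0,0,0],[0,0,0],[0,0,0]]}}

```text
time: 26.15
tool_pos: [0.5254, -0.1769, 0.2045]
tcp_rot: [0.002, 0.991, -0.133, 0.006]
wrist_force: [-0.2, -0.5, -1.2]
width: 0.042
```

```bash
python3 - <<'E'
from h import *
st();go(hk(-.15,.1676),YAW)
E
```

```text
t 26.15 hook x -0.0384 y -0.4175 z 0.2045 F -0.0 -0.6 -1.2 yaw -0.2662 w 0.042 tq [-0.01 -0.07  0.02]
xyz [-5.117, -16.522, 1.358] rot [0.032, -0.124, -0.365]
```

Emit:
{"name": "apply_moves", "arguments": {"claw": [38,38,38,38,38], "xyz": [[-0.6,-1.4,0],[-1.4,-3.2,0],[-2.1,-5.1,0],[-2.7,-7,0],[-3.1,-8.8,0]], "delta_rot": [[0,0,0],[0,0,0],[0,0,0],[0,0,0],[0,0,0]]}}

```text
time: 26.65
tool_pos: [0.5033, 0.0596, 0.1967]
tcp_rot: [0.0, 0.991, -0.133, -0.001]
wrist_force: [0.6, -0.6, -1.4]
width: 0.0417
```

Emit:
{"name": "apply_moves", "arguments": {"claw": [38,38,38,38,38], "xyz": [[-0.6,-1.9,0],[-1.2,-3.8,0],[-1.7,-5.7,0],[-2,-7,0.2],[-2,-7.6,0.6]], "delta_rot": [[0,0,0],[0,0,0],[0,0,-0.2],[0,0,-0.37],[0,0,-0.37]]}}

```text
time: 27.15
tool_pos: [0.506, 0.2575, 0.1825]
tcp_rot: [-0.001, 0.994, -0.111, 0.0]
wrist_force: [-0.3, -1.2, -0.6]
width: 0.0412
```

Emit:
{"name": "apply_moves", "arguments": {"claw": [38,38,38], "xyz": [[0,0,0],[0,0,0],[0,0,0]], "delta_rot": [[0,0,0],[0,0,0],[0,0,0]]}}

```text
time: 27.45
tool_pos: [0.5066, 0.2531, 0.1822]
tcp_rot: [0.0, 0.993, -0.114, -0.0]
wrist_force: [-0.5, -0.1, -0.6]
width: 0.0416
```

```bash
python3 - <<'E'
from h import *
st();go(hk(-.15,.1676),YAW)
E
```

```text
t 27.45 hook x -0.1539 y -0.0028 z 0.1822 F -0.5 -0.2 -0.6 yaw -0.2286 w 0.0416 tq [-0.06  0.03 -0.  ]
xyz [0.158, -0.114, 0.584] rot [0.006, 0.001, -0.006]
```

Emit:
{"name": "apply_moves", "arguments": {"claw": [38,38,38,38,38], "xyz": [[0.1,-0.06,0.3],[0.16,-0.11,0.58],[0.16,-0.11,0.58],[0.16,-0.11,0.58],[0.16,-0.11,0.58]], "delta_rot": [[0,0,0],[0,0,0],[0,0,0],[0,0,0],[0,0,0]]}}

```text
time: 27.95
tool_pos: [0.5112, 0.2559, 0.1676]
tcp_rot: [0.0, 0.994, -0.114, 0.0]
wrist_force: [0.7, 0.5, -0.8]
width: 0.0415
```

```bash
python3 - <<'E'
from h import *
st()
a=env.read_camera("wrist");st();cv2.imwrite("pics/g6.png",a[60:360,120:520][...,::-1])
E
```

```text
t 27.95 hook x -0.1500 y 0.0009 z 0.1676 F 0.6 0.6 -0.8 yaw -0.2276 w 0.0415 tq [ 0.02 -0.02  0.01]
t 28.0 hook x -0.1500 y 0.0010 z 0.1677 F 0.7 -0.3 -1.0 yaw -0.2276 w 0.0417 tq [ 0.04 -0.    0.01]
```

View pics/g6.png

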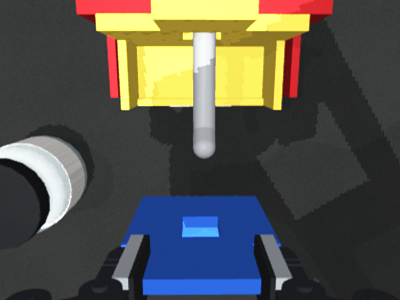

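Blue is held about 1 mm left of the prong (window column 200, prong 203). I'll correct that and insert.

Emit:
{"name": "apply_moves", "arguments": {"claw": [38,38,38,38,38], "xyz": [[0.3,0.04,0],[0.8,0.04,0],[1.3,0.04,0],[1.8,0.04,0],[2,0.04,0]], "delta_rot": [[0,0,0],[0,0,0],[0,0,0],[0,0,0],[0,0,0]]}}

```text
time: 28.5
tool_pos: [0.5616, 0.2432, 0.1676]
tcp_rot: [-0.0, 0.993, -0.114, 0.001]
wrist_force: [0.2, -0.1, -1.0]
width: 0.0417
```

Emit:
{"name": "apply_moves", "arguments": {"claw": [38,38,38,38,38], "xyz": [[0.3,0,0],[0.5,0,0],[0.6,0,0.15],[0.6,0,0.33],[0.6,0,0.33]], "delta_rot": [[0,0,0],[0,0,0],[0,0,0],[0,0,0],[0,0,0]]}}

```text
time: 29.0
tool_pos: [0.5731, 0.2403, 0.158]
tcp_rot: [0.0, 0.994, -0.113, -0.001]
wrist_force: [-0.8, -0.9, -1.9]
width: 0.0416
```

```bash
python3 - <<'E'
from h import *
st()
E
```

```text
t 29.0 hook x -0.0862 y -0.0003 z 0.1580 F -0.6 -1.0 -1.9 yaw -0.2272 w 0.0416 tq [-0.03  0.03  0.05]
```

Emit:
{"name": "apply_moves", "arguments": {"claw": [38,38,38,38,38], "xyz": [[0.2,0,0],[0.4,0,0],[0.55,0,0],[0.62,0,0],[0.65,0,0]], "delta_rot": [[0,0,0],[0,0,0],[0,0,0],[0,0,0],[0,0,0]]}}

```text
time: 29.5
tool_pos: [0.5904, 0.2367, 0.1594]
tcp_rot: [-0.0, 0.994, -0.114, 0.0]
wrist_force: [0.4, -0.7, -1.5]
width: 0.0415
```

Emit:
{"name": "apply_moves", "arguments": {"claw": [38,38,38], "xyz": [[0.08,0,0],[0.16,0,0],[0.16,0,0]], "delta_rot": [[0,0,0],[0,0,0],[0,0,0]]}}

```text
time: 29.8
tool_pos: [0.5942, 0.2358, 0.1593]
tcp_rot: [0.0, 0.994, -0.113, 0.0]
wrist_force: [-0.1, -0.6, -1.2]
width: 0.0416
```

```bash
python3 - <<'E'
from h import *
st()
E
```

```text
t 29.8 hook x -0.0647 y 0.0000 z 0.1593 F 0.0 -0.6 -1.2 yaw -0.2275 w 0.0416 tq [-0.02  0.   -0.05]
```

Emit:
{"name": "apply_moves", "arguments": {"claw": [38,38,38], "xyz": [[0.06,0,0],[0.12,0,0],[0.12,0,0]], "delta_rot": [[0,0,0],[0,0,0],[0,0,0]]}}

```text
time: 30.1
tool_pos: [0.5956, 0.2355, 0.1592]
tcp_rot: [0.0, 0.994, -0.113, -0.002]
wrist_force: [-5.3, 1.4, 2.3]
width: 0.0416
```

Emit:
{"name": "apply_moves", "arguments": {"claw": [38,38,38], "xyz": [[0.05,0,0],[0.08,0,0],[0.08,0,0]], "delta_rot": [[0,0,0],[0,0,0],[0,0,0]]}}

```text
time: 30.4
tool_pos: [0.5964, 0.2354, 0.1592]
tcp_rot: [0.0, 0.994, -0.113, -0.003]
wrist_force: [-7.6, 1.4, 4.2]
width: 0.0416
```

```bash
python3 - <<'E'
from h import *
st()
E
```

```text
t 30.4 hook x -0.0624 y 0.0002 z 0.1592 F -7.7 -0.3 4.2 yaw -0.2267 w 0.0416 tq [0.27 1.39 0.06]
```

Emit:
{"name": "apply_moves", "arguments": {"claw": [38,38,38,38], "xyz": [[0.05,0,0],[0.1,0,0],[0.1,0,0],[0.1,0,0]], "delta_rot": [[0,0,0],[0,0,0],[0,0,0],[0,0,0]]}}

```text
time: 30.8
tool_pos: [0.598, 0.235, 0.1592]
tcp_rot: [0.0, 0.994, -0.113, -0.004]
wrist_force: [-9.6, 1.5, 4.6]
width: 0.0419
```

```bash
python3 - <<'E'
from h import *
st()
i=env.camera_info("wrist");a=env.read_camera("wrist");h=cv2.cvtColor(a,cv2.COLOR_RGB2HSV)
cv2.imwrite("pics/r4.png",a[...,::-1])
for x in(-.051,-.057,-.063,-.069):print(x,proj(i,np.array([hk(x,.178)])).round(1))
# stop plate front top edge, off-prong at y +-0.02 (z .145)
for y in(-.022,.022):
    p=proj(i,np.array([hk(-.051,.145,y),hk(-.047,.145,y)]));u=int(p[0,0]);print(p.round(1).tolist(),[(r,*h[r,u].tolist()) for r in range(int(p[1,1])-12,int(p[0,1])+8)])
u,v=proj(i,np.array([hk(-.057,.178)]))[0].astype(int)
print(u,[(r,*h[r,u].tolist()) for r in range(v-34,v+28,2)])
E
```

```text
t 30.8 hook x -0.0608 y 0.0002 z 0.1592 F -9.6 -0.7 4.6 yaw -0.2265 w 0.0419 tq [0.31 1.71 0.05]
-0.051 [[322.9 311.8]]
-0.057 [[322.8 327. ]]
-0.063 [[322.8 342. ]]
-0.069 [[322.7 356.5]]
[[372.9, 278.3], [373.2, 269.7]] [(257, 11, 204, 196), (258, 11, 201, 197), (259, 11, 202, 197), (260, 11, 203, 196), (261, 11, 204, 199), (262, 12, 201, 234), (263, 14, 188, 252), (264, 16, 181, 254), (265, 17, 180, 254), (266, 16, 180, 253), (267, 16, 181, 253), (268, 16, 184, 253), (269, 16, 185, 253), (270, 16, 186, 253), (271, 15, 191, 253), (272, 10, 202, 236), (273, 3, 207, 158), (274, 178, 218, 139), (275, 179, 213, 189), (276, 179, 211, 231), (277, 179, 211, 230), (278, 179, 210, 230), (279, 179, 211, 228), (280, 179, 210, 229), (281, 179, 211, 228), (282, 179, 210, 228), (283, 179, 210, 228), (284, 179, 210, 228), (285, 179, 212, 228)]
[[272.2, 278.2], [271.8, 269.6]] [(257, 11, 201, 199), (258, 11, 201, 199), (259, 11, 203, 198), (260, 11, 203, 196), (261, 11, 204, 205), (262, 13, 198, 243), (263, 16, 183, 255), (264, 18, 176, 255), (265, 18, 174, 255), (266, 18, 175, 255), (267, 18, 177
[... 373 characters left out ...]
, (285, 179, 212, 228)]
322 [(293, 179, 215, 139), (295, 179, 213, 139), (297, 179, 216, 138), (299, 178, 215, 139), (301, 179, 213, 140), (303, 179, 212, 219), (305, 179, 212, 228), (307, 179, 211, 228), (309, 179, 212, 228), (311, 179, 210, 228), (313, 179, 212, 228), (315, 179, 211, 228), (317, 5, 201, 235), (319, 30, 152, 255), (321, 29, 151, 254), (323, 29, 152, 254), (325, 29, 153, 254), (327, 29, 152, 254), (329, 29, 152, 254), (331, 29, 153, 255), (333, 25, 117, 255), (335, 111, 214, 172), (337, 111, 205, 173), (339, 109, 198, 244), (341, 108, 195, 247), (343, 108, 195, 247), (345, 108, 195, 247), (347, 108, 195, 247), (349, 108, 195, 247), (351, 108, 196, 247), (353, 108, 139, 249)]
```

The image confirms it: red's tab edge is at row 302, against 311.8 at rest, so the stop is in about 3 to 4 mm with all tabs adjacent. Ease back, lower, release.

Emit:
{"name": "apply_moves", "arguments": {"claw": [38,38,38,38], "xyz": [[-0.06,0,0],[-0.12,0,0],[-0.12,0,0.06],[-0.12,0,0.1]], "delta_rot": [[0,0,0],[0,0,0],[0,0,0],[0,0,0]]}}

```text
time: 31.25
tool_pos: [0.5975, 0.2354, 0.1568]
tcp_rot: [-0.0, 0.994, -0.113, -0.001]
wrist_force: [-5.6, 1.5, 3.0]
width: 0.0415
```

Emit:
{"name": "apply_moves", "arguments": {"claw": [38,38,38], "xyz": [[-0.03,0,0.02],[-0.05,0,0.03],[-0.05,0,0.03]], "delta_rot": [[0,0,0],[0,0,0],[0,0,0]]}}

```text
time: 31.55
tool_pos: [0.5972, 0.2353, 0.156]
tcp_rot: [-0.0, 0.994, -0.113, 0.0]
wrist_force: [-4.1, 2.0, -0.3]
width: 0.0416
```

```bash
python3 - <<'E'
from h import *
st()
E
```

```text
t 31.55 hook x -0.0617 y 0.0003 z 0.1560 F -4.4 1.1 -0.3 yaw -0.2273 w 0.0416 tq [0.32 0.57 0.09]
```

Emit:
{"name": "apply_moves", "arguments": {"claw": [44,47,52,60,70], "xyz": [[0,0,0],[0,0,0],[0,0,0],[0,0,0],[0,0,0]], "delta_rot": [[0,0,0],[0,0,0],[0,0,0],[0,0,0],[0,0,0]], "force": 20}}

```text
time: 32.05
tool_pos: [0.5977, 0.2348, 0.1563]
tcp_rot: [-0.0, 0.994, -0.114, 0.001]
wrist_force: [-0.5, 0.4, -0.2]
width: 0.0698
```

Emit:
{"name": "apply_moves", "arguments": {"claw": [70,70,70,70,80], "xyz": [[0,0,-0.5],[0,0,-1.5],[0,0,-3],[0,0,-4],[0,0,-4]], "delta_rot": [[0,0,0],[0,0,0],[0,0,0],[0,0,0],[0,0,0]]}}

```text
time: 32.55
tool_pos: [0.6004, 0.2359, 0.2633]
tcp_rot: [-0.002, 0.994, -0.113, 0.006]
wrist_force: [-0.6, 0.1, 0.4]
width: 0.0802
```

Emit:
{"name": "apply_moves", "arguments": {"claw": [80,80,80], "xyz": [[0,0,-0.2],[0,0,-0.2],[0,0,-0.2]], "delta_rot": [[0,0,0],[0,0,0],[0,0,0]]}}

```text
time: 32.85
tool_pos: [0.5964, 0.2349, 0.2595]
tcp_rot: [0.0, 0.994, -0.113, -0.001]
wrist_force: [-0.1, -0.6, -0.6]
width: 0.0799
```

```bash
python3 - <<'E'
from h import *
st()
i=env.camera_info("wrist");a=env.read_camera("wrist");h=cv2.cvtColor(a,cv2.COLOR_RGB2HSV);b=env.read_camera("scene")
for x in(-.051,-.057,-.063,-.069):print(x,proj(i,np.array([hk(x,.178)])).round(1))
u,v=proj(i,np.array([hk(-.057,.178)]))[0].astype(int)
print(u,[(r,h[r,u+0].tolist()[0]) for r in range(v-14,v+28)])
cv2.imwrite("pics/r5.png",np.hstack([cv2.resize(a[160:360,190:457],(400,300)),cv2.resize(b[230:330,320:453],(400,300),interpolation=cv2.INTER_CUBIC)])[...,::-1])
E
```

```text
t 32.85 hook x -0.0624 y -0.0003 z 0.2595 F 0.1 -0.6 -0.6 yaw -0.2274 w 0.0799 tq [0.03 0.02 0.03]
-0.051 [[321.3 236.5]]
-0.057 [[321.3 246.1]]
-0.063 [[321.2 255.5]]
-0.069 [[321.2 264.7]]
321 [(232, 179), (233, 179), (234, 179), (235, 179), (236, 179), (237, 179), (238, 179), (239, 179), (240, 179), (241, 179), (242, 179), (243, 179), (244, 5), (245, 22), (246, 29), (247, 29), (248, 28), (249, 28), (250, 28), (251, 27), (252, 27), (253, 27), (254, 22), (255, 111), (256, 109), (257, 109), (258, 109), (259, 109), (260, 109), (261, 108), (262, 108), (263, 106), (264, 107), (265, 120), (266, 120), (267, 110), (268, 110), (269, 110), (270, 110), (271, 110), (272, 105), (273, 105)]
```

View pics/r5.png

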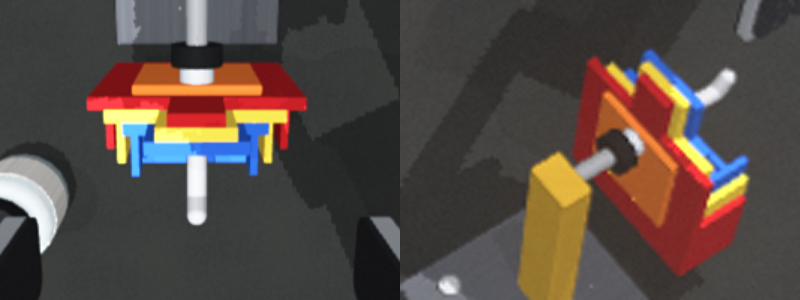

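All three hang nested and upright: tabs stack at rows 244, 254 and 264 against 246, 255 and 265 expected. The gripper is clear, so I'm handing in.

```bash
python3 -c "
from h import *
env.hand_in();st()"
```

```text
the job is handed in; nothing more can be done
the job is handed in; nothing more can be done
```

The three bins are on the hook in order, red, then yellow, then blue, and the job was handed in at about 33 s of the 72 s allowed. No verdict came back.

- **Pressing:** I pressed each bin straight back before fetching the next. The final pushes were 8.3 N for red, 10.1 N for yellow and 9.6 N for blue. From the force, or for blue from the picture, the stop gave about 3–5 mm each time. It is not reported, so I could not read it directly.
- **Last check:** In the final wrist picture the tab edges were within 1–2 pixels of the flush back-to-back spacing, about 1 mm. The final views show all three bins upright and nested against the stop. The gripper is about 80 mm above the tabs, touching nothing.
- **Bystanders:** I never moved near the carton or bolt, and the jar showed in the wrist views without being touched. I did not re-measure their positions at the end.
- **Side offset:** Before inserting blue, the view showed it about 1 mm to one side of the prong, so I corrected that first. No other check disagreed.

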